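# Fit the sample tray to the inspection stand and clip a test plate into it

### The job

First set the aluminium sample tray fully home on the two pegs of the sloping stand, with its spring clip hinged at the upper edge. Then swing the clip well up (its stiff hinge holds it there), slide the steel test plate, its grip rib to the right, in from the right beneath the raised clip, lying flat between the low ledge and the clip's hinge and pushed up to the tray's grip rib, and swing the clip down until its foot rests on the plate. Leave the stapler, calculator, note block, tape roll, small parts box and adapter where they are.

Things in the scene. Friction and masses are not known exactly. Their poses are not given: they have to be found in the camera images.
- deck: Sloping top of the fixed grey stand, a slab 104 x 164 mm, low edge near the robot. Origin: centre of its upper face, 70 mm above the table. x points up the slope (away from the robot, 30 degrees above level), y to the left, z square out of the slope. Two pegs, 10 mm in diameter, 12 mm high with tapered tips, stand square on it at y = +52 and -52 mm, x = 0.
- tray: Loose aluminium tray, about 0.36 kg, 92 (x) x 150 (y) x 14 mm, lying on the table. Origin: centre of its underside; z up. Through holes 13 mm in diameter at y = +52 and -52 mm (x = 0) go over the pegs; home, its origin and axes coincide with the deck's. Clip hinge blocks (14 x 6 mm, 18 mm high) stand on it at x = 34, y = -17 and -39 mm.
- tray_rib (a point): Middle of the tray's grip rib, at (0, 20, 31) mm of the tray. The rib is 44 (x) x 12 (y) mm and stands 35 mm high above the tray's top (top edge 49 mm above the underside).
- clip (a joint): Angle of the spring clip on the tray, a wire arm with a tab. 0: arm points to the tray's -x, foot on the empty tray; growing angles swing the tab up and back towards +x, to a stop at 1.05. About 0.11 with its foot on the plate. The hinge is stiff, holding against its light spring: the clip stays at any angle where it is left; moving it takes about 1 N at the tab.
- clip_tab (a point): Middle of the clip's black finger tab at the arm's free end, 14 (x) x 10 (y) x 24 (z) mm when shut; at angle 0 it is at (-26, -28, 37) mm of the tray (60 mm before and 11 mm above the hinge axis); it turns with the clip.
- plate: Loose flat steel plate, about 0.12 kg, 56 (x) x 110 (y) x 5 mm, lying on the table. Origin: centre of its underside; z up.
- plate_rib (a point): Middle of the plate's grip rib, at (0, -48, 19) mm of the plate, so at its right end (-y): 36 (x) x 10 (y) mm, 28 mm high above the plate's top (top edge 33 mm above the underside). With the plate in place it overhangs the tray's right end.
- stapler: Bystander: black and grey stapler 36 x 150 x 49 mm; origin at the centre of its underside.
- calculator: Bystander: desk calculator 124 x 74 x 16 mm; origin at the centre of its underside.
- note_block: Bystander: yellow block of notes 76 x 76 x 32 mm; origin at the centre of its underside.
- tape_roll: Bystander: roll of tape lying flat, 68 mm across, 18 mm high; origin at the centre of its underside.
- connector_box: Bystander: cream small parts box 65 x 84 x 33 mm; origin at the centre of its underside.
- port_adapter: Bystander: grey plug adapter 43 x 65 x 18 mm; origin at the centre of its underside.
- plate_home (a point): Where the plate's origin comes when in place: (-12, -42, 14) mm of the tray, plate axes parallel to the tray's. It is on the floor of the bay, the tray's top to the right (-y) of the grip rib; the bay is open at its right end and has a ledge 6 mm high along its low edge (x = -46 to -40 mm). The plate's left end then is 1 mm off the rib.
- clip_hinge (a point): Middle of the clip's hinge axis, which is parallel to the tray's y: (34, -28, 26) mm of the tray.

How it is judged:
On the way, in this order (a step that is already met when the one before it is completed fails the run):
1. the tray is home on the pegs, with the clip still down and the hinge at the upper edge (distance between tray and deck below 0.0045 m and y of tray_rib in the frame of deck above 0.012 m and angle between the z axis of tray and the z axis of deck, either way round below 0.06 rad and value of joint clip below 0.3 rad), for 0.2 s.
2. the clip is swung open and the plate is not yet in (value of joint clip above 0.65 rad and distance between tray and deck below 0.006 m and distance between plate and tray above 0.08 m), for 0.2 s.
3. the plate lies in the tray's bay beneath the raised clip (value of joint clip above 0.6 rad and x of plate in the frame of tray between -0.018 and 0.001 m and y of plate in the frame of tray between -0.049 and -0.038 m and z of plate in the frame of tray below 0.018 m), for 0.2 s.
At the end, for the whole second after the job is handed in: Tray home on the pegs (4.5 mm, 0.06 rad), hinge at the upper edge; plate flat in the bay (0.05 rad, underside 11 to 16.5 mm above the tray's; x -18 to +1, y -49 to -38 mm of the tray), rib at the right; clip down on the plate (joint 0.07 to 0.16); all at rest (distance between tray and deck below 0.0045 m and y of tray_rib in the frame of deck above 0.012 m and angle between the z axis of tray and the z axis of deck, either way round below 0.06 rad and x of plate in the frame of tray between -0.018 and 0.001 m and y of plate in the frame of tray between -0.049 and -0.038 m and z of plate in the frame of tray between 0.011 and 0.0165 m and y of plate_rib in the frame of tray below -0.08 m and angle between the z axis of plate and the z axis of tray, either way round below 0.05 rad and value of joint clip between 0.07 and 0.16 rad and linear speed of each of tray, plate below 0.01 m/s); the robot touches nothing.
It fails at once if a bystander is shoved more than 30 mm (distance of any of stapler, calculator, note_block, tape_roll, connector_box, port_adapter from where it was at the start of the episode above 0.03 m).
It also fails if it takes over 72 s, if anything falls off the work surface, if the arm or the gripper's body presses on something with over 40 N, if the wrist force passes 120 N, or if a joint passes its speed limit or range.

### The arm

A 6-joint arm with a two-finger parallel gripper is mounted at the origin on a cart in front of the work surface, level with it; the furniture and walls round the work are solid. World frame = base frame: x ahead of the robot, y to its left, z up, the work surface at z = 0. Lengths are in m, angles in rad, forces in N, time in s.
With the tool pointing down it reaches from about 0.25 to 0.725 m from the base axis. Payload 4 kg.
Tool frame: the origin (TCP) lies midway between the tips of the shut fingers; the grasp point (between the pads) lies grip_point_offset behind it (grip_point_offset is the distance from the TCP to the grasp point, in m); z points along the fingers, y is the line along which they close (so a half turn about z gives the same grasp; the last joint's range is limited). The gripper opens to 85 mm and grips with 20 to 120 N. Pads are 22 mm wide; open, the fingers measure 114 mm over their backs; the gripper's body (76 mm by 85 mm) begins 54 mm behind the grasp point. The pads swing forward as they close: fully open they stand 13 mm farther back than shut.
Start: joints at [1.17, 0.241, 0.005, 1.335, 0, 1.571], TCP at [0.195, 0.46, 0.204] pointing down, gripper open.
Joint ranges: [-2.72, 2.72], [-1.05, 1.87], [-1.09, 1.28], [-1.99, 2.15], [-1.42, 1.44], [-3.14, 3.14]. Speed limits (rad/s): [2.79, 2.79, 3.14, 3.14, 3.14, 3.14].

### API

Orientations are given as a unit quaternion [x, y, z, w].
In Python, from workcell import * gives the robot as it stands. The module is installed in compiled form; this text tells all that it offers.
- The arm moves only by the tool arm_command, never from a script. Its arguments are lists of equal length, an entry for each row: "slide": the shift along the tool's x, y, z in cm, a list of three; "spin": the turn about the tool's z in degrees. A call has exactly 5 rows; each row is the pose to reach, as a shift and turn from the pose commanded when the call began, along the tool's axes at that moment; what a row does not reach only later rows make up. A row lasts 1/8 s, in which the tool goes at most 62.5 mm and 10.7 degrees, less where a joint would pass 70% of its speed; a pose out of reach is approached as far as the arm can. A call with a gripper value outside its range is refused whole. "jaw" is the finger opening in cm, from 0 to 8.54, set as the call begins (left out, the last holds). The fingers move at their own pace and stop on an object; the grip force is fixed at half the most. Time passes only in rows, so rows that repeat a pose let the fingers close, or fill a call up. It gives the time, the measured TCP pose, the force, the opening and the grip force at its end, in the units of the state.
- get_obs(): the state, without advancing time (a new reading comes with each control period).
- camera(name): name is "scene" or "top" or "wrist"; returns a dict with "pixels" (420x560x3 uint8, red, green, blue), "range_z" (420x560 float32, m along the optical axis (not along the pixel's ray), 0 where there is no reading), "intrinsics" (3x3 intrinsics, pixels), "rvec" (rotation vector, rad) and "tvec" (3), from world to camera coordinates, as OpenCV has them. Camera axes: x right, y down, z forward; pixel columns grow to the right and rows downward; lengths in m; the calibration is good to about 2 mm. A picture is of the moment at which its call begins.
- job_done(): hands the job in; it is judged then, once.
Trained networks look in a picture, given as the dict that the camera call returned (one of the last four; its "shot" number tells which), for a name from the list of things; names that differ only in an ending like _2 or _b are one class to them, and where a whole thing is asked for, a point or a joint stands for the part that bears it (a point fixed in the world has none). Each returns a list of dicts, best first, with "confidence" (0 to 1); they miss things now and then, are a little off and sometimes report something else, mostly with a low value. They report only what shows in the picture. A call takes as long as a camera call.
- recognise(picture, thing): "centre" ([column, row] in pixels, amid what is visible of it).
- landmark_of(picture, thing): "centre" ([column, row] in pixels: a listed point, or the origin of a listed thing).
The state is a dict: "clock": time; "joint_pos": joint angles; "joint_vel": joint speeds; "tau": joint torques, N m; "eef_pos": TCP position; "tool_rot": TCP orientation; "ft_force": force on the tool from outside, world axes, zero at the start; "ft_torque": the same for the moment, N m; "grip_width": finger opening in m; "grasp_force": force on a finger pad.
Only numpy, scipy, OpenCV 4.12 (cv2) and the standard library are available. Lean on these libraries where they do the work, as an engineer would, in place of code of your own. Each camera call takes 0.05 s, during which the arm holds its last target. There are 200 camera calls.

## Working session

There is one attempt and no reset: what is moved stays moved. The work goes in short steps, Python scripts to look and compute and a tool call to move; the robot and the scene stay as the last step left them, time stands still between calls to the robot, and variables do not carry over. Pictures are saved under pics/ and viewed, at most 10 in all, crops included, and the job is handed in when it is done.

Besides the shell and the picture viewer there is one more tool, called after "Call:" as name(argument=value, ...), one argument or row to a line, values as JSON. arm_command: Moves the arm, as the interface text tells. Its arguments: {"type":"object","properties":{"slide":{"type":"array","items":{"type":"array","items":{"type":"number"}}},"spin":{"type":"array","items":{"type":"number"}},"jaw":{"type":"number"}},"required":["slide","spin"]}

```bash
mkdir -p pics; cat > h.py <<'E'
from workcell import *
import numpy as np, cv2
from scipy.spatial.transform import Rotation as R
def RT(p): return cv2.Rodrigues(np.array(p["rvec"],float))[0], np.array(p["tvec"],float).ravel()
def world(p,uv,depth=None,z=None):
    K=np.array(p["intrinsics"]);r,t=RT(p);c=-r.T@t
    d=r.T@np.linalg.inv(K)@np.array([uv[0],uv[1],1.])
    if z is not None: return c+d*(z-c[2])/d[2]
    if depth is None:
        u,v=int(round(uv[0])),int(round(uv[1])); w=p["range_z"][max(v-1,0):v+2,max(u-1,0):u+2]; w=w[w>0]
        depth=np.median(w) if len(w) else np.nan
    return c+d*depth
def proj(p,X): 
    return cv2.projectPoints(np.atleast_2d(np.array(X,float)),np.array(p["rvec"],float),np.array(p["tvec"],float),np.array(p["intrinsics"]),None)[0].reshape(-1,2)
def cloud(p):
    K=np.array(p["intrinsics"]);r,t=RT(p);v,u=np.indices(p["range_z"].shape);d=p["range_z"]
    C=np.stack([(u-K[0,2])/K[0,0]*d,(v-K[1,2])/K[1,1]*d,d],-1)
    return (C-t)@r
def save(p,n,crop=None,s=1):
    im=p["pixels"][...,::-1]
    if crop: im=im[crop[1]:crop[3],crop[0]:crop[2]]
    cv2.imwrite("pics/"+n,cv2.resize(im,None,fx=s,fy=s,interpolation=cv2.INTER_CUBIC))
E
python3 - <<'E'
from h import *
np.set_printoptions(precision=4,suppress=True)
o=get_obs();print({k:np.round(v,4) for k,v in o.items()})
ps={n:camera(n) for n in ["scene","top"]}
cv2.imwrite("pics/a.png",np.vstack([ps["scene"]["pixels"],ps["top"]["pixels"]])[...,::-1][:, :]) if 0 else None
save(ps["scene"],"s1.png",s=1.4);save(ps["top"],"t1.png",s=1.4)
for n,p in ps.items():
    print(n,"cam at",-RT(p)[0].T@RT(p)[1])
    for t in ["deck","tray","tray_rib","clip_tab","clip_hinge","plate","plate_rib","plate_home","stapler","calculator","note_block","tape_roll","connector_box","port_adapter"]:
        L=landmark_of(p,t)[:2]
        print(t,[(np.round(l["centre"]),round(l["confidence"],2),world(p,l["centre"])) for l in L])
E
python3 -c "print(open('h.py').read()[:0])"
```

```text
{'clock': np.float64(0.0), 'joint_pos': array([ 1.17  ,  0.2414,  0.0038,  1.3352, -0.    ,  1.5708]), 'joint_vel': array([-0.0001, -0.    ,  0.0003, -0.0005,  0.0001,  0.0023]), 'tau': array([ -0.0004, -37.2319,  25.2406,   0.017 ,  -0.0002,   0.    ]), 'eef_pos': array([0.1948, 0.4598, 0.2033]), 'tool_rot': array([ 0.199 ,  0.98  , -0.001 , -0.0002]), 'ft_force': array([0.4574, 0.4596, 0.2869]), 'ft_torque': array([-0.0186,  0.0257, -0.0408]), 'grasp_force': np.float64(0.0), 'grip_width': np.float64(0.0852)}
scene cam at [ 0.1012 -0.9717  0.7039]
deck [(array([314., 262.]), 0.84, array([ 0.4999, -0.2507,  0.0685]))]
tray [(array([249., 198.]), 0.84, array([0.4828, 0.222 , 0.0128])), (array([267., 222.]), 0.51, array([0.4754, 0.024 , 0.0337]))]
tray_rib [(array([248., 186.]), 0.91, array([0.4946, 0.269 , 0.0375]))]
clip_tab [(array([243., 191.]), 0.41, array([0.4752, 0.2691, 0.0214]))]
clip_hinge [(array([257., 193.]), 0.89, array([0.5116, 0.2231, 0.0298]))]
plate [(array([266., 220.]), 0.87, array([0.4928, 0.0761, 0.0041]))]
plate_rib [(array([270., 224.]), 0.63, array([0.4842, 0.0
[... 1215 characters left out ...]
74, array([0.4901, 0.0605, 0.0031]))]
plate_rib [(array([260., 234.]), 0.61, array([0.4873, 0.016 , 0.03  ]))]
plate_home [(array([193., 245.]), 0.95, array([0.4606, 0.2093, 0.0121]))]
stapler [(array([201., 168.]), 0.85, array([0.6825, 0.1851, 0.0447]))]
calculator [(array([249., 177.]), 0.85, array([0.6597, 0.0466, 0.0134]))]
note_block [(array([292., 168.]), 0.57, array([ 0.6798, -0.0804,  0.0319]))]
tape_roll [(array([137., 182.]), 0.66, array([ 0.6539,  0.3836, -0.0017]))]
connector_box [(array([418., 199.]), 0.88, array([ 0.583 , -0.4391,  0.0319])), (array([181., 248.]), 0.19, array([0.4537, 0.243 , 0.0139]))]
port_adapter [(array([215., 279.]), 0.64, array([0.3647, 0.1427, 0.0164]))]
```

View pics/s1.png

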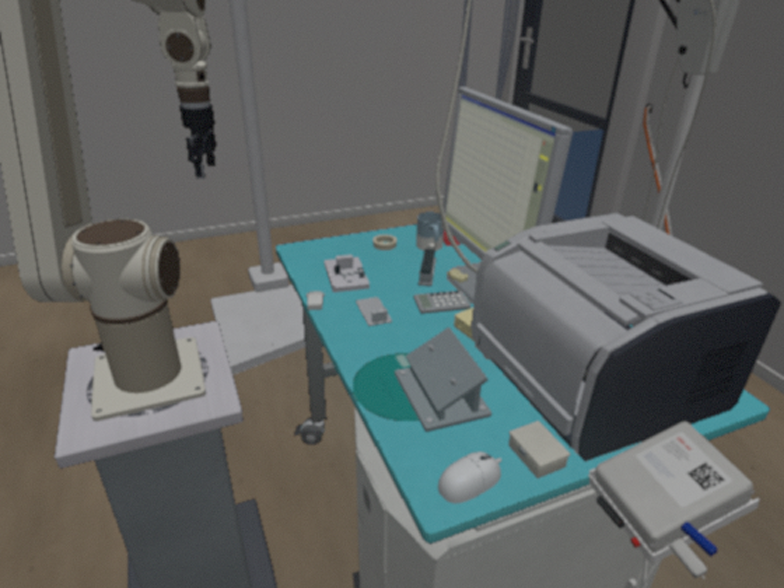

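View pics/t1.png

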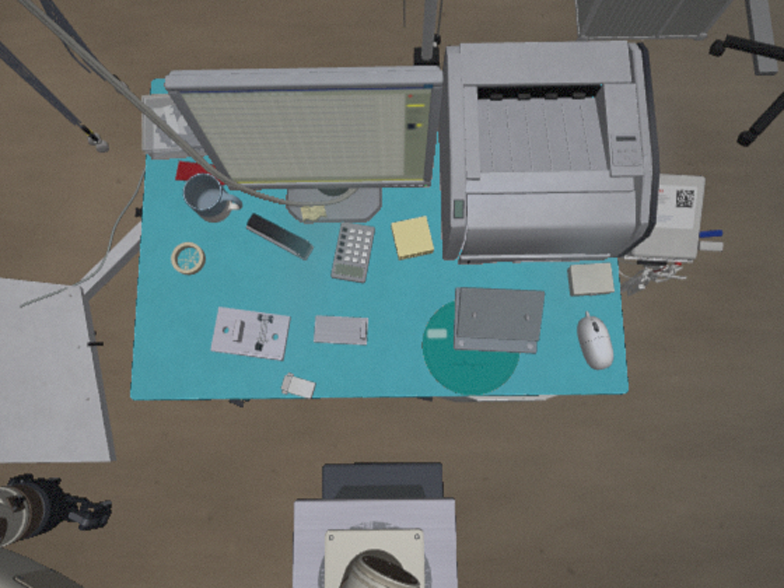

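The scene view shows the stand at (447,370), tray at (347,270) and plate at (374,310). The top view shows the tray at (250,333) with its rib left and clip right, the plate at (341,330) with its rib right, and the deck at (500,320) with the printer behind it. They match the network landmarks. Next I measure the yaw angles and the deck.

```bash
cat >> h.py <<'E'
def go(pos,yaw=None):
    """yaw: world angle of tool y (deg). prints slide cm and spin deg from current measured pose"""
    o=get_obs();r=R.from_quat(o["tool_rot"]).as_matrix()
    s=r.T@(np.array(pos)-o["eef_pos"])*100
    cy=np.degrees(np.arctan2(r[1,1],r[0,1])); sp=0 if yaw is None else -((yaw-cy+90)%180-90)
    print("t %.2f yaw %.2f slide"%(o["clock"],cy),np.round(s,2),"spin %.1f"%sp)
E
python3 - <<'E'
from h import *
import workcell
np.set_printoptions(precision=4,suppress=True)
print([n for n in dir(workcell) if not n.startswith('__')], getattr(workcell,"grip_point_offset",None))
p=camera("top");C=cloud(p);K=np.array(p["intrinsics"]);print(K[0,0])
def rect(lo,hi,zl,zh):
    m=(C[...,0]>lo[0])&(C[...,0]<hi[0])&(C[...,1]>lo[1])&(C[...,1]<hi[1])&(C[...,2]>zl)&(C[...,2]<zh)
    P=C[m]; 
    return P
for n,lo,hi,zl,zh in [("tray",(.40,.15),(.58,.36),.008,.02),("trayrib",(.44,.25),(.54,.30),.04,.06),("plate",(.42,-.01),(.56,.13),.002,.009),("platerib",(.42,-.01),(.56,.13),.02,.045)]:
    P=rect(lo,hi,zl,zh);print(n,len(P),P.mean(0),cv2.minAreaRect(P[:,:2].astype(np.float32)*1000))
P=rect((.40,-.36),(.60,-.15),.03,.11)
# plane fit robust
for _ in range(5):
    c=P.mean(0);nn=np.linalg.svd(P-c)[2][2];nn*=np.sign(nn[2]);d=(P-c)@nn;P=P[abs(d)<.004]
print("deck",len(P),c,nn,"slope",np.degrees(np.arccos(nn[2])),"yaw of x",np.degrees(np.arctan2(-nn[1],-nn[0])))
print(cv2.minAreaRect(P[:,:2].astype(np.float32)*1000))
Q=rect((.40,-.36),(.60,-.15),.03,.12);d=(Q-c)@nn;print("pegs",Q[(d>.006)],d[d>.006])
T=rect((.4,-.6),(.9,.4),.1,.4);print("tall things min x",[ (y,T[(abs(T[:,1]-y)<.05)][:,0].min()) for y in (-.5,-.4,-.3,-.2,-.1,0) if (abs(T[:,1]-y)<.05).any()])
go([.4902,.2736,.16],90)
E
```

```text
['Unreachable', 'camera', 'get_obs', 'grip_point_offset', 'job_done', 'landmark_of', 'recognise'] 0.0187
439.13986769947104
tray 1335 [0.4831 0.252  0.0133] ((469.0550537109375, 243.89617919921875), (170.77090454101562, 119.7993392944336), 81.97657012939453)
trayrib 72 [0.4863 0.2704 0.0468] ((485.7093505859375, 271.1308898925781), (12.250669479370117, 42.737327575683594), 80.9568862915039)
plate 752 [0.4896 0.0661 0.0044] ((490.49432373046875, 60.83416748046875), (138.18997192382812, 138.3250274658203), 0.9418158531188965)
platerib 45 [0.4863 0.017  0.0312] ((485.9107666015625, 17.318557739257812), (9.677863121032715, 35.2335090637207), 84.43633270263672)
deck 1914 [ 0.5073 -0.255   0.0704] [-0.4989  0.0344  0.866 ] slope 30.00720699375237 yaw of x -3.9435151930456587
((507.1479187011719, -254.6622314453125), (164.0063018798828, 91.3788833618164), 86.68016052246094)
pegs [[ 0.5372 -0.179   0.0938]
 [ 0.529  -0.2309  0.0893]
 [ 0.5244 -0.3335  0.0909]
 [ 0.5234 -0.2581  0.0877]
 [ 0.5218 -0.2122  0.0847]
 [ 0.5188 -0.2395  0.0834]
 [ 0.5092 -0.2016  0.0783]
 [ 0.5093 -0.2044  0.0773]
[... 388 characters left out ...]
 -0.3051  0.0777]
 [ 0.4987 -0.3096  0.0819]
 [ 0.4959 -0.3038  0.0831]
 [ 0.4953 -0.3057  0.0865]
 [ 0.497  -0.311   0.0748]
 [ 0.494  -0.3049  0.0773]
 [ 0.4942 -0.3079  0.0756]] [0.008  0.0064 0.0065 0.0069 0.0067 0.0061 0.0077 0.0068 0.0128 0.0148
 0.0134 0.0074 0.0103 0.0112 0.0137 0.011  0.0087 0.0075 0.0121 0.0113
 0.0066 0.0086 0.0086 0.0124 0.015  0.0182 0.007  0.0109 0.0093]
tall things min x [(-0.5, np.float64(0.6171303403522851)), (-0.4, np.float64(0.6160835056144861)), (-0.3, np.float64(0.6186318102391577)), (-0.2, np.float64(0.6183847652758107)), (-0.1, np.float64(0.6233515730543278)), (0, np.float64(0.7631166409766619))]
t 1.55 yaw 67.03 slide [-34.46  -5.68   4.42] spin -23.0
```

Call:
arm_command(
  slide=[
    [-34.1, -6, 3],
    [-34.1, -6, 3],
    [-34.1, -6, 3],
    [-34.1, -6, 3],
    [-34.1, -6, 3],
  ],
  spin=[-14.5, -14.5, -14.5, -14.5, -14.5],
  jaw=3.2,
)

```text
clock: 2.17
eef_pos: [0.4518, 0.294, 0.1779]
tool_rot: [0.074, 0.997, 0.0, 0.0]
ft_force: [0.4, 1.1, 0.6]
grip_width: 0.0319
grasp_force: 0.0
```

```bash
python3 - <<'E'
from h import *
go([.4857,.2711,.17],81.5)
E
```

```text
t 2.17 yaw 81.54 slide [-3.69 -1.77  0.79] spin 0.0
```

Call:
arm_command(
  slide=[
    [-3.7, -1.8, 0.8],
    [-3.7, -1.8, 0.8],
    [-3.7, -1.8, 0.8],
    [-3.7, -1.8, 0.8],
    [-3.7, -1.8, 0.8],
  ],
  spin=[0, 0, 0, 0, 0],
)

```text
clock: 2.8
eef_pos: [0.4834, 0.2728, 0.1703]
tool_rot: [0.073, 0.997, 0.0, 0.0]
ft_force: [0.1, -0.7, 0.3]
grip_width: 0.0321
grasp_force: 0.0
```

```bash
python3 - <<'E'
from h import *
np.set_printoptions(precision=4,suppress=True)
print(get_obs()["eef_pos"])
p=camera("wrist");save(p,"w1.png");print("cam",-RT(p)[0].T@RT(p)[1]);C=cloud(p);K=p["intrinsics"];print(K[0,0],[(t,[(l["centre"],l["confidence"],world(p,l["centre"])) for l in landmark_of(p,t)[:1]]) for t in ("tray_rib","clip_tab","clip_hinge")])
for zl,zh in ((.042,.055),(.008,.018)):
    m=(C[...,2]>zl)&(C[...,2]<zh)&(p["range_z"]>0);n,lab,st,ce=cv2.connectedComponentsWithStats(m.astype(np.uint8))
    for i in range(1,n):
        if st[i,4]>150: P=C[lab==i];print(zl,st[i],P.mean(0),cv2.minAreaRect(P[:,:2].astype(np.float32)*1000))
go([.4857,.2711,.17],81.5)
E
```

```text
[0.4834 0.2728 0.1703]
cam [0.4162 0.2833 0.34  ]
332.19266471715827 [('tray_rib', [([278.7, 191.2], 0.81, array([0.4844, 0.2728, 0.049 ]))]), ('clip_tab', []), ('clip_hinge', [([232.6, 219.0], 0.85, array([0.51  , 0.2232, 0.0296]))])]
0.042 [219 154  13  18 210] [0.4517 0.2302 0.0482] ((452.3132019042969, 229.58287048339844), (10.781471252441406, 15.261106491088867), 80.79954528808594)
0.042 [273 167  14  48 618] [0.4841 0.2732 0.0484] ((485.00994873046875, 273.37957763671875), (11.71265697479248, 43.118412017822266), 81.34788513183594)
0.008 [  98   61   75   53 2058] [0.3745 0.1596 0.0155] ((372.84625244140625, 153.99081420898438), (64.75325775146484, 43.257057189941406), 72.50861358642578)
0.008 [  182   138   155    90 10620] [0.482  0.2578 0.014 ] ((482.8896789550781, 253.36561584472656), (150.35824584960938, 91.96337127685547), 81.58895111083984)
0.008 [229 178   4  38 152] [0.491  0.2224 0.014 ] ((491.2242126464844, 222.46694946289062), (3.519627809524536, 39.33955001831055), 79.21822357177734)
0.008 [ 26 201  23  35 262] [0.4833 0.0242 0.0131] ((484.02752685546875, 23.839761
[... 336 characters left out ...]
.75922775268555), 24.097536087036133)
0.008 [110 341  21  27 245] [0.6574 0.0606 0.0141] ((658.1302490234375, 59.045623779296875), (12.110865592956543, 45.904685974121094), 33.65094757080078)
0.008 [229 340  39  15 184] [0.6736 0.2013 0.0097] ((678.9266967773438, 205.7728729248047), (47.98124313354492, 11.78945541381836), 60.54107666015625)
0.008 [  0 347  29  14 172] [ 0.64   -0.0595  0.0125] ((637.9456176757812, -65.46712493896484), (32.78244400024414, 14.298011779785156), 73.2746810913086)
0.008 [116 391  43  29 281] [0.7328 0.0592 0.0121] ((733.5777587890625, 56.77323532104492), (10.79228687286377, 66.92396545410156), 30.02544403076172)
t 3.00 yaw 81.59 slide [-0.21 -0.1   0.01] spin 0.1
```

View pics/w1.png

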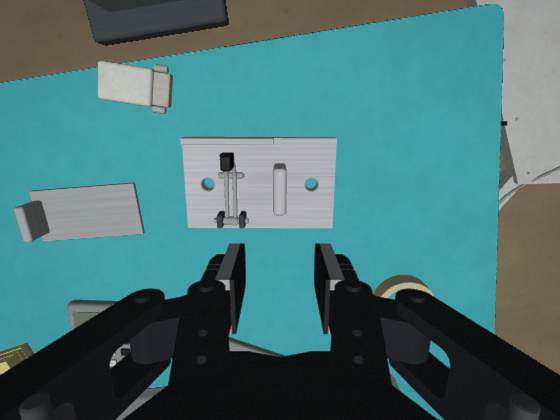

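Wrist view: tray at (258,183), its rib at (279,190), holes at (208,184) and (311,184), clip tab at (227,160), plate at lower left. This agrees with the cloud fit.

Call:
arm_command(
  slide=[
    [-0.2, 0.1, 6],
    [-0.2, 0.1, 10.5],
    [-0.2, 0.1, 10.5],
    [-0.2, 0.1, 10.5],
    [-0.2, 0.1, 10.5],
  ],
  spin=[0, 0, 0, 0, 0],
)

```text
clock: 3.62
eef_pos: [0.4881, 0.2737, 0.0675]
tool_rot: [0.074, 0.997, 0.001, 0.002]
ft_force: [0.1, 0.1, 0.4]
grip_width: 0.0321
grasp_force: 0.0
```

```bash
python3 - <<'E'
from h import *
go([.4855,.2733,.021],81.6)
E
```

```text
t 3.62 yaw 81.54 slide [ 0.27 -0.09  4.65] spin -0.1
```

Call:
arm_command(
  slide=[
    [0.1, 0, 2.5],
    [0.1, 0, 4.6],
    [0.1, 0, 4.6],
    [0.1, 0, 4.6],
    [0.1, 0, 4.6],
  ],
  spin=[0, 0, 0, 0, 0],
)

```text
clock: 4.25
eef_pos: [0.4864, 0.2734, 0.0205]
tool_rot: [0.074, 0.997, 0.001, 0.001]
ft_force: [0.2, 0.0, -0.6]
grip_width: 0.0321
grasp_force: 0.0
```

Call:
arm_command(
  slide=[
    [0, 0, 0],
    [0, 0, 0],
    [0, 0, 0],
    [0, 0, 0],
    [0, 0, 0],
  ],
  spin=[0, 0, 0, 0, 0],
  jaw=0.5,
)

```text
clock: 4.88
eef_pos: [0.4858, 0.2729, 0.0199]
tool_rot: [0.074, 0.997, 0.0, 0.001]
ft_force: [-0.9, -1.0, 6.0]
grip_width: 0.0081
grasp_force: 58.8
```

Call:
arm_command(
  slide=[
    [0, 0, -2.5],
    [0, 0, -7.5],
    [0, -3, -12],
    [-2, -9, -15],
    [-4, -15, -17],
  ],
  spin=[0, 0, 0, 0, -2],
)

```text
clock: 5.5
eef_pos: [0.5009, 0.1282, 0.1861]
tool_rot: [0.055, 0.998, 0.0, 0.0]
ft_force: [1.2, -0.5, -5.2]
grip_width: 0.0083
grasp_force: 58.9
```

Call:
arm_command(
  slide=[
    [-1, -6, -2],
    [-2, -12, -4],
    [-3, -18, -6],
    [-3, -21.7, -6],
    [-3, -21.7, -6],
  ],
  spin=[-1, -2, -3, -3, -3],
)

```text
clock: 6.12
eef_pos: [0.5054, -0.0928, 0.2445]
tool_rot: [0.033, 0.999, -0.0, -0.001]
ft_force: [0.2, 0.7, -4.6]
grip_width: 0.0085
grasp_force: 59.1
```

```bash
python3 - <<'E'
from h import *
np.set_printoptions(precision=4,suppress=True)
o=get_obs();print(o["eef_pos"],o["ft_force"],o["ft_torque"],o["grip_width"],R.from_quat(o["tool_rot"]).as_matrix()[:,1])
p=camera("wrist");save(p,"w2.png");C=cloud(p)
m=(C[...,0]>.40)&(C[...,0]<.60)&(C[...,1]>-.37)&(C[...,1]<-.15)&(C[...,2]>.03)&(C[...,2]<.11)&(p["range_z"]>0)
P=C[m];print(len(P))
for _ in range(6):
    c=P.mean(0);nn=np.linalg.svd(P-c)[2][2];nn*=np.sign(nn[2]);P=P[abs((P-c)@nn)<.003]
print("deck",len(P),c,nn,np.degrees(np.arccos(nn[2])),np.degrees(np.arctan2(-nn[1],-nn[0])))
print(cv2.minAreaRect(P[:,:2].astype(np.float32)*1000))
d=(C-c)@nn;mm=m&(d>.005)&(d<.02);n,lab,st,ce=cv2.connectedComponentsWithStats(mm.astype(np.uint8))
for i in range(1,n):
    if st[i,4]>8:Q=C[lab==i];print(st[i],Q.mean(0),d[lab==i].max())
E
```

```text
[ 0.5054 -0.0928  0.2445] [ 0.2404  0.7041 -4.6273] [ 0.2388 -0.0608 -0.0618] 0.008469933555005396 [ 0.0658  0.9978 -0.0001]
6364
deck 6193 [ 0.5026 -0.2914  0.0705] [-0.4984  0.0319  0.8664] 29.960761291338855 -3.6578272561416902
((505.73480224609375, -253.1785430908203), (163.8200225830078, 90.40225219726562), 86.19265747070312)
[ 70 182  11   9  80] [ 0.497  -0.3029  0.0786] 0.01330481491174926
```

View pics/w2.png

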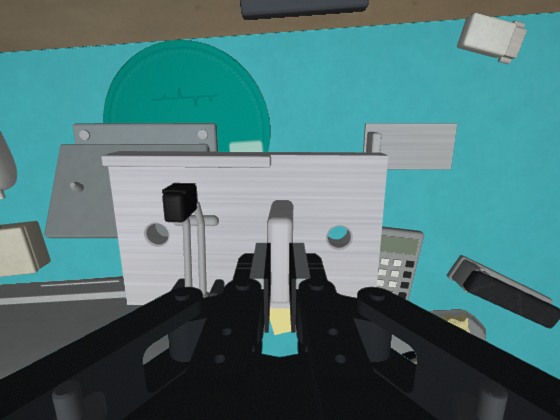

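Wrist view: held tray level (rib under the fingers at (281,250), clip tab at (180,200)). Deck behind left with right peg at (76,186), matching the fit (centre ≈ (0.506,-0.254), yaw -3.6°). Now the pre-tilt moves.

```bash
cat >> h.py <<'E'
D=np.array([.506,-.2538,.0705]); Rd=(R.from_euler('z',-3.6,degrees=True)*R.from_euler('y',-30,degrees=True)).as_matrix()
GP=0.0187
def dk(*v): return D+Rd@(np.array(v)/1000)   # deck mm -> world
def tcp(*v): return dk(*v)-[0,0,GP]          # grip point at deck mm -> TCP world
def todeck(X): return Rd.T@(np.array(X)-D)*1000
E
python3 - <<'E'
from h import *
P0=tcp(-40.5,20,56.4);P1=tcp(-66,20,38.6)
print(P0,P1)
go(P0+[0,0,.06],86.4);go(P0+[0,0,.015],86.4);go(P0,86.4);go(P1,86.4)
E
```

```text
[ 0.44410664 -0.22986646  0.08039383] [ 0.43094901 -0.22903865  0.05222858]
t 6.17 yaw 86.35 slide [  5.22 -14.26  10.39] spin -0.0
t 6.17 yaw 86.35 slide [  5.21 -14.26  14.89] spin -0.0
t 6.17 yaw 86.35 slide [  5.2  -14.27  16.39] spin -0.0
t 6.17 yaw 86.35 slide [  6.52 -14.27  19.21] spin -0.0
```

Call:
arm_command(
  slide=[
    [2, -5.5, 2],
    [4, -11, 6],
    [5.2, -14.3, 10],
    [5.2, -14.3, 14],
    [5.2, -14.3, 14],
  ],
  spin=[0, 0, 0, 0, 0],
)

```text
clock: 6.8
eef_pos: [0.4422, -0.2269, 0.1015]
tool_rot: [0.03, 1.0, 0.003, -0.005]
ft_force: [-0.2, 0.5, -3.6]
grip_width: 0.0083
grasp_force: 59.1
```

```bash
python3 - <<'E'
from h import *
print(get_obs()["eef_pos"])
P0=tcp(-40.5,20,56.4);P1=tcp(-66,20,38.6);go(P0);go(P1)
E
```

```text
[ 0.44216004 -0.22687297  0.10151955]
t 6.80 yaw 86.58 slide [-0.23 -0.3   2.11] spin 0.0
t 6.80 yaw 86.58 slide [ 1.06 -0.31  4.94] spin 0.0
```

Call:
arm_command(
  slide=[
    [0, 0, 1.5],
    [0, 0, 2.4],
    [0.3, 0, 3.1],
    [0.7, 0, 3.8],
    [1.1, 0, 4.5],
  ],
  spin=[0, 0, 0, 0, 0],
)

```text
clock: 7.42
eef_pos: [0.4312, -0.2279, 0.0612]
tool_rot: [0.03, 1.0, -0.0, -0.003]
ft_force: [-10.5, 2.1, 3.7]
grip_width: 0.0069
grasp_force: 58.8
```

Call:
arm_command(
  slide=[
    [0.1, 0, 0.4],
    [0.2, 0, 0.7],
    [0.2, 0, 0.9],
    [0.2, 0, 0.9],
    [0.2, 0, 0.9],
  ],
  spin=[0, 0, 0, 0, 0],
)

```text
clock: 8.05
eef_pos: [0.4288, -0.2279, 0.0557]
tool_rot: [0.03, 1.0, -0.0, -0.003]
ft_force: [-21.0, 5.4, 33.4]
grip_width: 0.0061
grasp_force: 67.0
```

```bash
python3 - <<'E'
from h import *
np.set_printoptions(precision=4,suppress=True)
o=get_obs();print(o["eef_pos"],o["ft_force"],o["grip_width"]);print(todeck(o["eef_pos"]+[0,0,GP]))
p=camera("wrist");save(p,"w3.png");q=camera("scene");save(q,"s3.png",crop=(250,200,400,320),s=4)
E
```

```text
[ 0.4288 -0.2279  0.0557] [-21.0088   5.3797  33.4219] 0.0061340406265669
[-66.1855  21.0308  42.7571]
```

View pics/s3.png

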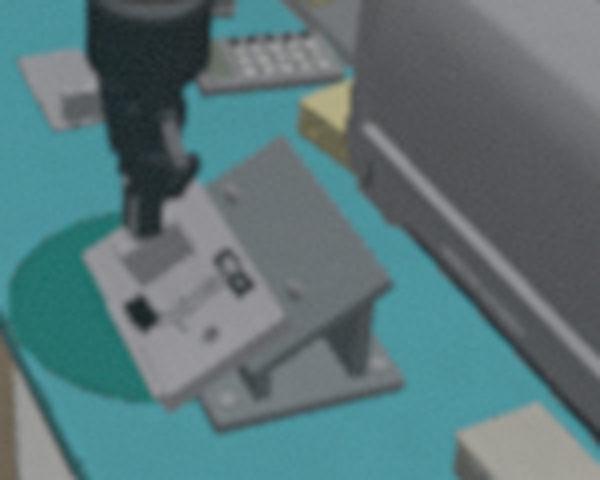

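The scene crop shows the tray pitched about parallel to the deck, resting on its lower half below the pegs, fingers on the rib. Next I back off along the normal and measure the tray in the hand.

Call:
arm_command(
  slide=[
    [0.5, 0, -1],
    [1, 0, -2],
    [1, 0, -3],
    [1, 0, -3],
    [1, 0, -3],
  ],
  spin=[0, 0, 0, 0, 0],
)

```text
clock: 8.78
eef_pos: [0.4228, -0.2281, 0.0809]
tool_rot: [0.03, 1.0, 0.0, -0.0]
ft_force: [-0.6, 0.1, -3.2]
grip_width: 0.0062
grasp_force: 91.2
```

```bash
cat >> h.py <<'E'
def trayfit(p):
    """tray top plane + rectangle; returns centre of underside (world), Rt"""
    C=cloud(p);o=get_obs();g=o["eef_pos"]
    m=(p["range_z"]>0)&(np.linalg.norm(C-g,axis=-1)<.14)
    P=C[m];best=None;rng=np.random.default_rng(0)
    for _ in range(300):
        a=P[rng.choice(len(P),3)];n=np.cross(a[1]-a[0],a[2]-a[0]);l=np.linalg.norm(n)
        if l<1e-5: continue
        n/=l;n*=np.sign(n[2])
        if n[2]<.75: continue
        k=(abs((P-a[0])@n)<.0015).sum()
        if best is None or k>best[0]: best=(k,n,a[0])
    Q=P
    n,a=best[1:]
    for _ in range(4):
        Q=P[abs((P-a)@n)<.002];a=Q.mean(0);n=np.linalg.svd(Q-a)[2][2];n*=np.sign(n[2])
    ex=np.array([1,0,0])-n*n[0];ex/=np.linalg.norm(ex);ey=np.cross(n,ex)
    rc=cv2.minAreaRect(np.c_[(Q-a)@ex,(Q-a)@ey].astype(np.float32)*1000)
    return a,n,ex,ey,rc,len(Q)
E
python3 - <<'E'
from h import *
np.set_printoptions(precision=4,suppress=True)
o=get_obs();print(o["eef_pos"],o["ft_force"],o["grip_width"]);gp=o["eef_pos"]+[0,0,GP];print(todeck(gp))
p=camera("wrist");save(p,"w4.png")
a,n,ex,ey,rc,k=trayfit(p)
nd=Rd.T@n;print(k,"normal in deck",nd,"pitch",np.degrees(np.arctan2(-n[0],n[2])),"gp above tray top",(gp-a)@n*1000);print(rc)
c=a+ex*rc[0][0]/1000+ey*rc[0][1]/1000; print("centre top in deck",todeck(c),"underside",todeck(c-n*.014))
for t in ("tray","tray_rib"):
  for l in landmark_of(p,t)[:1]: print(t,l, todeck(world(p,l["centre"])))
E
```

```text
bash:   838 Killed                     python3 - <<'E'
from h import *
np.set_printoptions(precision=4,suppress=True)
o=get_obs();print(o["eef_pos"],o["ft_force"],o["grip_width"]);gp=o["eef_pos"]+[0,0,GP];print(todeck(gp))
p=camera("wrist");save(p,"w4.png")
a,n,ex,ey,rc,k=trayfit(p)
nd=Rd.T@n;print(k,"normal in deck",nd,"pitch",np.degrees(np.arctan2(-n[0],n[2])),"gp above tray top",(gp-a)@n*1000);print(rc)
c=a+ex*rc[0][0]/1000+ey*rc[0][1]/1000; print("centre top in deck",todeck(c),"underside",todeck(c-n*.014))
for t in ("tray","tray_rib"):
  for l in landmark_of(p,t)[:1]: print(t,l, todeck(world(p,l["centre"])))
E
```

View pics/w4.png

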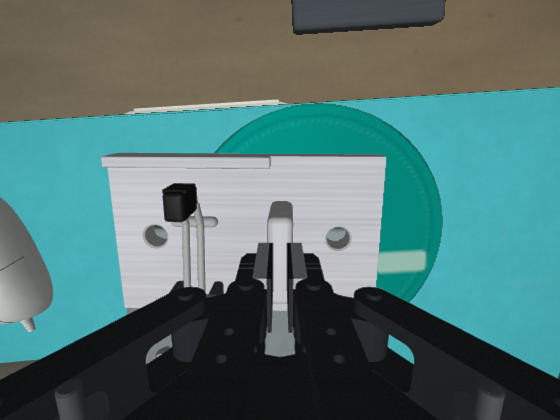

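```bash
sed -i 's/np.linalg.svd(Q-a)\[2\]/np.linalg.svd(Q-a,full_matrices=False)[2]/' h.py
cat >> h.py <<'E'
def report(cam="wrist"):
    np.set_printoptions(precision=4,suppress=True)
    o=get_obs();gp=o["eef_pos"]+[0,0,GP];print("t",o["clock"],o["eef_pos"],"F",o["ft_force"],"w",o["grip_width"],"gp deck",todeck(gp))
    p=camera(cam);a,n,ex,ey,rc,k=trayfit(p)
    print(k,"normal in deck",Rd.T@n,"pitch %.1f"%np.degrees(np.arctan2(-n[0],n[2])),"roll %.1f"%np.degrees(np.arctan2(n[1],n[2])),"gp above top %.1f"%((gp-a)@n*1000),rc)
    c=a+ex*rc[0][0]/1000+ey*rc[0][1]/1000; print("centre underside in deck",todeck(c-n*.014)); return p
E
python3 - <<'E'
from h import *
p=report()
for t in ("tray","tray_rib"):
  for l in landmark_of(p,t)[:1]: print(t,l, todeck(world(p,l["centre"])))
E
```

```text
t 8.825 [ 0.4226 -0.228   0.0807] F [ 0.2636  0.3504 -4.4459] w 0.006463845979846773 gp deck [-59.0081  20.4837  67.4799]
26398 normal in deck [ 0.4792 -0.0306  0.8772] pitch 1.5 roll -1.7 gp above top 24.8 ((29.450366973876953, -3.6217880249023438), (150.9985809326172, 132.9024200439453), 86.40797424316406)
centre underside in deck [-60.0824   2.4251  23.1817]
tray {'centre': [249.8, 225.4], 'confidence': 0.62} [-77.2215   4.6157  48.8964]
tray_rib {'centre': [281.5, 251.4], 'confidence': 0.77} [-59.2966  22.1511  79.4305]
```

Wrist view: tray hangs nearly level again (front edge row 160, holes at (156,236) and (338,238)), so it swings freely in the pads. It can therefore be hinged onto the pegs about its upper edge. I check the hole positions against the grasp point.

```bash
python3 - <<'E'
from h import *
np.set_printoptions(precision=4,suppress=True)
p=camera("wrist");o=get_obs();gp=o["eef_pos"]+[0,0,GP]
a,n,ex,ey,rc,k=trayfit(p);K=np.array(p["intrinsics"]);r,t=RT(p);c=-r.T@t
g=cv2.cvtColor(p["pixels"],cv2.COLOR_RGB2GRAY)
for u0,v0 in ((156,236),(338,238)):
    w=20;s=g[v0-w:v0+w,u0-w:u0+w].astype(float)
    C=cloud(p)[v0-w:v0+w,u0-w:u0+w];dz=(C-a)@n
    m=((dz<-.004)|(p["range_z"][v0-w:v0+w,u0-w:u0+w]==0)).astype(np.uint8)
    nn,lab,st,ce=cv2.connectedComponentsWithStats(m);i=1+np.argmax(st[1:,4]);x,y,ww,hh,_=st[i];cx,cy=u0-w+x+ww/2-.5,v0-w+y+hh/2-.5
    d=r.T@np.linalg.inv(K)@[cx,cy,1.];X=c+d*((a-c)@n)/(d@n)
    rt=R.from_quat(o["tool_rot"]).as_matrix();print((cx,cy),st[i],"rel to gp in tool axes mm",rt.T@(X-gp)*1000,"hole diam px->mm",ww*np.linalg.norm(X-c)/K[0,0]*1000)
P0=tcp(25.5,20,56.4)
rt=R.from_quat(o["tool_rot"]).as_matrix();print(o["eef_pos"])
for al in (30,25,20,15,10,5,0):
    b=np.radians(al);x=46+(-46*np.cos(b)+38.6*np.sin(b));z=46*np.sin(b)+38.6*np.cos(b)
    q=tcp(x,20,z);print(al,q,np.round(rt.T@(q-P0)*100,2))
go(P0+[0,0,.03],86.4)
E
```

```text
(np.float64(156.5), np.float64(234.5)) [ 11   9  20  20 307] rel to gp in tool axes mm [  0.4604 -69.3574  27.0401] hole diam px->mm 12.21154085939147
(np.float64(337.5), np.float64(236.5)) [  9   9  22  20 340] rel to gp in tool axes mm [ 0.3852 33.3723 23.9289] hole diam px->mm 12.600508682089878
[ 0.4225 -0.228   0.0808]
30 [ 0.5011 -0.2335  0.1134] [ 0.  0. -0.]
25 [ 0.4979 -0.2333  0.1092] [0.32 0.   0.42]
20 [ 0.4951 -0.2331  0.1048] [0.6  0.   0.86]
15 [ 0.4927 -0.2329  0.1002] [0.85 0.   1.32]
10 [ 0.4907 -0.2328  0.0953] [1.05 0.   1.81]
5 [ 0.4891 -0.2327  0.0903] [1.2  0.   2.31]
0 [ 0.488  -0.2326  0.0852] [1.32 0.   2.82]
t 9.03 yaw 86.54 slide [-7.87 -0.06 -6.26] spin 0.1
```

Call:
arm_command(
  slide=[
    [0, -0.1, -5],
    [-3, -0.1, -6.3],
    [-7.9, -0.1, -6.3],
    [-7.9, -0.1, -6.3],
    [-7.9, -0.1, -6.3],
  ],
  spin=[0, 0, 0, 0, 0],
)

```text
clock: 9.65
eef_pos: [0.5008, -0.2335, 0.1433]
tool_rot: [0.03, 1.0, 0.0, -0.001]
ft_force: [0.4, 0.2, -4.0]
grip_width: 0.0064
grasp_force: 91.4
```

Call:
arm_command(
  slide=[
    [0, 0, 0.7],
    [0, 0, 1.4],
    [0, 0, 1.4],
    [0, 0, 1.4],
    [0, 0, 1.4],
  ],
  spin=[0, 0, 0, 0, 0],
)

```text
clock: 10.28
eef_pos: [0.5017, -0.2341, 0.1307]
tool_rot: [0.03, 1.0, -0.0, 0.0]
ft_force: [0.5, 0.5, -3.6]
grip_width: 0.0061
grasp_force: 91.4
```

```bash
python3 - <<'E'
from h import *
o=get_obs();print(o["eef_pos"],o["ft_force"])
P0=tcp(25.5,20,56.4)-[0,.0007,0];go(P0,86.4)
E
```

```text
[ 0.50171082 -0.23408634  0.13065212] [ 0.54088117  0.47825172 -3.6275733 ]
t 10.28 yaw 86.53 slide [ 0.06 -0.01  1.73] spin 0.1
```

Call:
arm_command(
  slide=[
    [0.05, 0, 0.9],
    [0.05, 0, 1.7],
    [0.37, 0, 2.15],
    [0.65, 0, 2.6],
    [0.9, 0, 3.05],
  ],
  spin=[0, 0, 0, 0, 0],
)

```text
clock: 10.9
eef_pos: [0.491, -0.233, 0.1011]
tool_rot: [0.03, 1.0, 0.0, -0.001]
ft_force: [-9.0, 2.3, 8.7]
grip_width: 0.0059
grasp_force: 82.5
```

```bash
python3 - <<'E'
from h import *
p=report();save(p,"w5.png")
go(tcp(0,20,38.6)-[0,.0007,0],86.4)
E
```

```text
t 10.9 [ 0.491  -0.233   0.1011] F [-9.0309  2.3294  8.717 ] w 0.005863514763421967 gp deck [10.5733 19.806  50.7657]
23518 normal in deck [ 0.2458 -0.0001  0.9693] pitch 15.7 roll 1.0 gp above top 25.8 ((11.461727142333984, 0.08635711669921875), (151.2649688720703, 91.6991195678711), 86.46452331542969)
centre underside in deck [ 3.105   0.5759 11.5796]
t 10.95 yaw 86.52 slide [ 0.22 -0.06  1.5 ] spin 0.1
```

Call:
arm_command(
  slide=[
    [0.25, -0.05, 0.4],
    [0.4, -0.05, 0.8],
    [0.5, -0.05, 1.2],
    [0.52, -0.05, 1.5],
    [0.52, -0.05, 1.6],
  ],
  spin=[0, 0, 0, 0, 0],
)

```text
clock: 11.58
eef_pos: [0.4821, -0.233, 0.0868]
tool_rot: [0.031, 1.0, -0.0, -0.004]
ft_force: [-20.8, 4.5, 30.7]
grip_width: 0.0064
grasp_force: 66.0
```

```bash
python3 - <<'E'
from h import *
p=report();save(p,"w6.png")
go(tcp(0,20,38.6)-[0,.0007,0],86.4)
E
```

```text
t 11.575 [ 0.4821 -0.233   0.0868] F [-20.8407   4.536   30.6609] w 0.006351909313261047 gp deck [-4.2702 19.2904 42.9029]
23312 normal in deck [ 0.5035 -0.0046  0.864 ] pitch -0.2 roll -0.3 gp above top 103.6 ((19.699260711669922, -7.43505859375), (221.25674438476562, 141.84466552734375), 64.30425262451172)
centre underside in deck [-95.8302  35.3306 -39.7148]
t 11.62 yaw 86.48 slide [-0.59  0.    0.16] spin 0.1
```

```bash
sed -i 's/if n\[2\]<.75: continue/if n@Rd[:,2]<MINC: continue/; s/m=(p\["range_z"\]>0)&/m=(p["range_z"]>0)\&(C[...,2]>.05)\&/; s/^GP=/MINC=.95\nGP=/' h.py
python3 - <<'E'
from h import *
p=report();save(p,"w7.png")
E
```

```text
t 11.625 [ 0.4821 -0.233   0.0869] F [-20.951    5.3021  26.7224] w 0.0060520177759411115 gp deck [-4.211  19.2629 42.9619]
19515 normal in deck [ 0.0002 -0.0001  1.    ] pitch 29.9 roll 2.1 gp above top 28.4 ((12.145034790039062, 0.905364990234375), (151.03213500976562, 91.99835968017578), 85.82933807373047)
centre underside in deck [-0.1779  0.0061  0.5186]
```

View pics/w7.png

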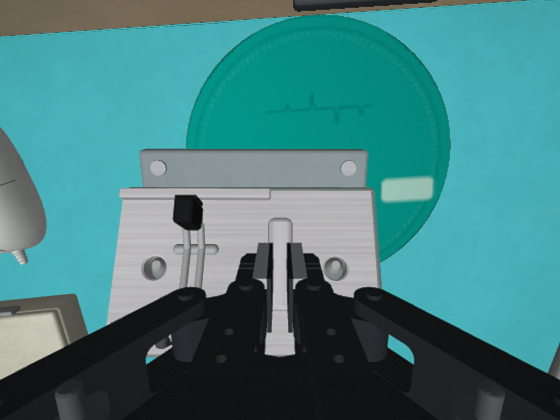

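Wrist view: tray flat on the deck with pegs visible in both holes (154,268) and (335,268). The fit gives centre offset (-0.2, 0, 0.5) mm and tilt 0. It is home, so I release.

Call:
arm_command(
  slide=[
    [0, 0, -0.2],
    [0, 0, -0.3],
    [0, 0, -0.3],
    [0, 0, -0.3],
    [0, 0, -0.3],
  ],
  spin=[0, 0, 0, 0, 0],
  jaw=3.0,
)

```text
clock: 12.3
eef_pos: [0.4874, -0.2336, 0.0865]
tool_rot: [0.03, 1.0, 0.0, -0.0]
ft_force: [0.2, 0.1, -0.2]
grip_width: 0.0298
grasp_force: 0.0
```

Call:
arm_command(
  slide=[
    [0, 0, -2],
    [0, 0, -5],
    [0.5, -1, -8],
    [0.5, -1, -8],
    [0.5, -1, -8],
  ],
  spin=[0, 0, 0, 0, 0],
)

```text
clock: 12.92
eef_pos: [0.4815, -0.243, 0.1661]
tool_rot: [0.03, 1.0, 0.0, -0.0]
ft_force: [0.3, 0.6, -0.1]
grip_width: 0.03
grasp_force: 0.0
```

```bash
python3 - <<'E'
from h import *
p=report();save(p,"w8.png")
C=cloud(p);d=(C-D)@Rd;x,y,z=d[...,0]*1000,d[...,1]*1000,d[...,2]*1000
m=(p["range_z"]>0)&(abs(x+26)<25)&(abs(y+28)<15)&(z>28)&(z<60)
Q=np.c_[x[m],y[m],z[m]];print(len(Q),Q.min(0),Q.max(0),np.median(Q,0));T=Q[Q[:,2]>46];print("tab top",len(T),T.min(0),T.max(0),T.mean(0))
m=(p["range_z"]>0)&(abs(x)<35)&(abs(y-20)<12)&(z>46)&(z<60);Q=np.c_[x[m],y[m],z[m]];print("rib top",len(Q),Q.min(0),Q.max(0),Q.mean(0))
for l in landmark_of(p,"clip_tab")[:1]: print(l,todeck(world(p,l["centre"])))
print(proj(p,[dk(-26,-28,37)]))
go(tcp(-26,-28,37)+[0,0,.05],86.4)
E
```

```text
t 12.925 [ 0.4815 -0.243   0.1661] F [ 0.2752  0.6079 -0.1042] w 0.030048386428318 gp deck [ 35.3458   9.2197 111.5273]
15257 normal in deck [-0.0002 -0.0002  1.    ] pitch 30.0 roll 2.1 gp above top 97.0 ((-0.09198379516601562, -0.2703704833984375), (150.6525421142578, 91.82671356201172), 85.93154907226562)
centre underside in deck [-0.4334  0.1582  0.5253]
421 [-34.5673 -33.1241  28.0224] [-18.3851 -22.1345  50.8913] [-24.1674 -26.4357  48.1359]
tab top 269 [-33.9877 -32.973   46.0313] [-18.9177 -22.5628  50.8913] [-26.0315 -27.4577  48.9269]
rib top 991 [-21.5857  14.5394  46.1353] [21.5048 26.1942 51.392 ] [ 0.9061 20.1312 49.07  ]
{'centre': [229.9, 185.1], 'confidence': 0.66} [-20.447  -25.4732  49.5713]
[[229.2172 183.1794]]
t 13.03 yaw 86.55 slide [ 1.54 -3.75  4.46] spin 0.2
```

```bash
cat >> h.py <<'E'
def rowsto(pts):
    """shifts (cm, tool axes) from present pose"""
    o=get_obs();r=R.from_quat(o["tool_rot"]).as_matrix()
    for q in pts: print(np.round(r.T@(np.array(q)-o["eef_pos"])*100,2))
E
python3 - <<'E'
from h import *
print(tcp(-23,-28,42))
rowsto([tcp(-23,-28,42)+[0,0,.03],tcp(-23,-28,42)])
r=R.from_quat(get_obs()["tool_rot"]).as_matrix();b=tcp(-23,-28,42)
for th in np.arange(.1,.96,.1):
    f=np.radians(164.3)-th;q=tcp(34+59.2*np.cos(f),-28,26+59.2*np.sin(f));print(round(th,2),np.round(r.T@(q-b)*100,2))
E
```

```text
[ 0.46340402 -0.27917545  0.07667307]
[ 1.53 -3.75  5.87]
[ 1.52 -3.76  8.87]
0.1 [ 0.12  0.   -0.58]
0.2 [ 0.18  0.   -1.17]
0.3 [ 0.18  0.   -1.76]
0.4 [ 0.12  0.   -2.35]
0.5 [ 0.01  0.   -2.93]
0.6 [-0.17  0.   -3.5 ]
0.7 [-0.4   0.   -4.04]
0.8 [-0.68  0.   -4.56]
0.9 [-1.01  0.   -5.05]
```

Call:
arm_command(
  slide=[
    [1, -3.7, 2],
    [1.5, -3.75, 5],
    [1.5, -3.75, 6],
    [1.5, -3.75, 6],
    [1.5, -3.75, 6],
  ],
  spin=[0, 0, 0, 0, 0],
  jaw=2.6,
)

```text
clock: 13.65
eef_pos: [0.4655, -0.2798, 0.1077]
tool_rot: [0.03, 1.0, -0.0, 0.001]
ft_force: [0.7, 0.3, 0.3]
grip_width: 0.0258
grasp_force: 0.0
```

```bash
python3 - <<'E'
from h import *
print(get_obs()["eef_pos"]);go(tcp(-23,-28,42),86.4)
E
```

```text
[ 0.46550483 -0.27980109  0.10773366]
t 13.65 yaw 86.58 slide [0.22 0.05 3.11] spin 0.2
```

Call:
arm_command(
  slide=[
    [0.1, 0.05, 1.5],
    [0.1, 0.05, 3],
    [0.1, 0.05, 3],
    [0.1, 0.05, 3],
    [0.1, 0.05, 3],
  ],
  spin=[0, 0, 0, 0, 0],
)

```text
clock: 14.28
eef_pos: [0.4639, -0.2795, 0.0772]
tool_rot: [0.03, 1.0, -0.0, 0.0]
ft_force: [-0.2, -0.1, -0.7]
grip_width: 0.0259
grasp_force: 0.0
```

Call:
arm_command(
  slide=[
    [0, 0, 0],
    [0, 0, 0],
    [0, 0, 0],
    [0, 0, 0],
    [0, 0, 0],
  ],
  spin=[0, 0, 0, 0, 0],
  jaw=0.5,
)

```text
clock: 14.9
eef_pos: [0.4636, -0.2792, 0.0768]
tool_rot: [0.03, 1.0, -0.0, -0.0]
ft_force: [0.2, -0.1, 0.5]
grip_width: 0.0049
grasp_force: 0.0
```

```bash
python3 - <<'E'
from h import *
o=get_obs();q=todeck(o["eef_pos"]+[0,0,GP]);print(o["eef_pos"],o["ft_force"],o["ft_torque"],q)
r=R.from_quat(o["tool_rot"]).as_matrix();v=q[[0,2]]-[34,26];L=np.hypot(*v);f0=np.arctan2(v[1],v[0])
for th in np.arange(.1,.96,.1):
    f=f0-th;X=tcp(34+L*np.cos(f),q[1],26+L*np.sin(f));print(round(th,2),np.round(r.T@(X-o["eef_pos"])*100,2))
E
```

```text
[ 0.4635654  -0.27923842  0.07682482] [ 0.16703699 -0.1094791   0.4729844 ] [0.00869888 0.05650416 0.00777707] [-22.78122196 -28.05271729  42.04891517]
0.1 [ 0.12  0.   -0.58]
0.2 [ 0.17  0.   -1.17]
0.3 [ 0.17  0.   -1.76]
0.4 [ 0.11  0.   -2.34]
0.5 [-0.01 -0.   -2.92]
0.6 [-0.18 -0.   -3.48]
0.7 [-0.41 -0.   -4.03]
0.8 [-0.7  -0.   -4.54]
0.9 [-1.03 -0.   -5.03]
```

```bash
python3 - <<'E'
from h import *
p=camera("wrist");save(p,"w9.png",crop=(130,130,430,350),s=2.6);print(proj(p,[dk(-26,-28,37),dk(-22.8,-28,42)]))
C=cloud(p);d=(C-D)@Rd*1000;m=(p["range_z"]>0)&(abs(d[...,0]+20)<25)&(abs(d[...,1]+28)<30)&(d[...,2]>28)&(d[...,2]<60);print(m.sum())
E
```

```text
[[278.11118185 249.40442774]
 [278.06636104 254.71867963]]
639
```

View pics/w9.png

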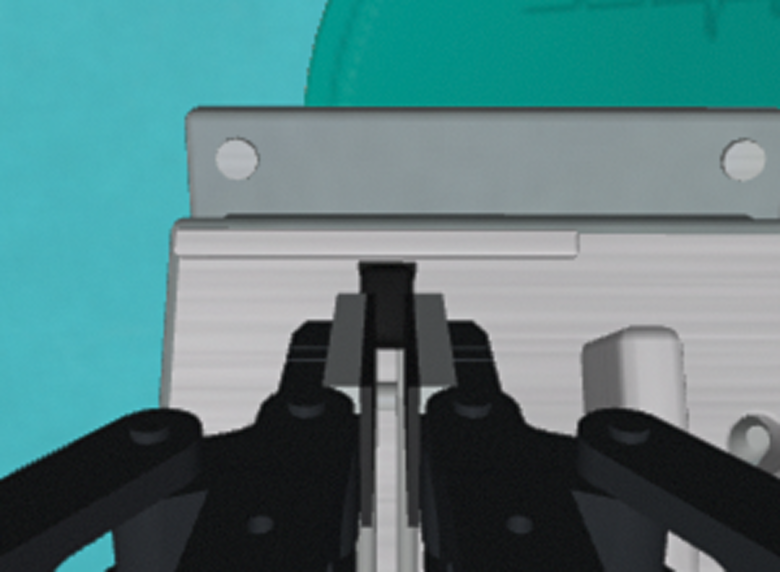

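The tab sits between the pads (crop centre (387,300)), but the command stopped short of squeezing. Close fully, then lift along the arc.

Call:
arm_command(
  slide=[
    [0, 0, 0],
    [0, 0, 0],
    [0, 0, 0],
    [0.06, 0, -0.3],
    [0.12, 0, -0.58],
  ],
  spin=[0, 0, 0, 0, 0],
  jaw=0,
)

```text
clock: 15.58
eef_pos: [0.4624, -0.2792, 0.0829]
tool_rot: [0.03, 1.0, -0.0, 0.0]
ft_force: [-0.3, 0.3, 0.2]
grip_width: -0.0
grasp_force: 0.0
```

Call:
arm_command(
  slide=[
    [0.03, 0, -0.3],
    [0.05, 0, -0.6],
    [0.05, 0, -0.9],
    [0.05, 0, -1.2],
    [0.02, 0, -1.5],
  ],
  spin=[0, 0, 0, 0, 0],
)

```text
clock: 16.2
eef_pos: [0.4622, -0.2792, 0.0978]
tool_rot: [0.03, 1.0, -0.0, 0.0]
ft_force: [0.1, 0.2, -0.2]
grip_width: -0.0002
grasp_force: 0.0
```

```bash
python3 - <<'E'
from h import *
o=get_obs();q=todeck(o["eef_pos"]+[0,0,GP]);print(q)
p=report();save(p,"w10.png")
C=cloud(p);d=(C-D)@Rd*1000;m=(p["range_z"]>0)&(abs(d[...,0]+20)<30)&(abs(d[...,1]+28)<6)&(d[...,2]>28)&(d[...,2]<100);print(m.sum(),d[m].min(0),d[m].max(0))
E
```

```text
[-13.48238289 -28.07314233  60.93683583]
t 16.2 [ 0.4622 -0.2792  0.0978] F [ 0.1     0.2313 -0.1701] w -0.0001807819620059607 gp deck [-13.4824 -28.0731  60.9368]
13893 normal in deck [0.0003 0.0001 1.    ] pitch 29.9 roll 2.1 gp above top 46.4 ((16.017250061035156, -12.968048095703125), (150.6664581298828, 90.9756851196289), 85.78792572021484)
centre underside in deck [-0.9584  0.2224  0.5318]
1197 [-34.1535 -33.9219  36.5766] [  9.9527 -22.0329  99.9924]
```

Call:
arm_command(
  slide=[
    [0, 0, -3],
    [0, 0, -6],
    [0, 3, -8],
    [0, 4, -8],
    [0, 4, -8],
  ],
  spin=[0, 0, 0, 0, 0],
  jaw=2.6,
)

```text
clock: 16.88
eef_pos: [0.4643, -0.2387, 0.177]
tool_rot: [0.03, 1.0, 0.0, -0.0]
ft_force: [-0.4, 0.2, -0.6]
grip_width: 0.0256
grasp_force: 0.0
```

```bash
cat >> h.py <<'E'
def clip(p):
    C=cloud(p);d=(C-D)@Rd*1000
    m=(p["range_z"]>0)&(abs(d[...,0])<70)&(abs(d[...,1]+28)<7)&(d[...,2]>20)&(d[...,2]<105)
    n,lab,st,ce=cv2.connectedComponentsWithStats(m.astype(np.uint8))
    for i in range(1,n):
        if st[i,4]>40: Q=d[lab==i];g=p["pixels"][lab==i].mean(1);B=Q[g<60];print(st[i],"col",np.median(g),Q.min(0),Q.max(0),"black",len(B),B.mean(0) if len(B) else 0, B.min(0) if len(B) else 0,B.max(0) if len(B) else 0)
E
python3 - <<'E'
from h import *
p=report();clip(p);save(p,"w11.png")
print(landmark_of(p,"clip_tab")[:1],proj(p,[dk(-26,-28,37)]))
E
```

```text
t 16.875 [ 0.4643 -0.2387  0.177 ] F [-0.3631  0.1972 -0.5865] w 0.025619802112891703 gp deck [ 25.7028  12.4469 129.683 ]
12499 normal in deck [0.0001 0.0001 1.    ] pitch 29.9 roll 2.1 gp above top 115.2 ((2.5517005920410156, 1.0937118530273438), (150.68577575683594, 91.67288970947266), 85.99207305908203)
centre underside in deck [-0.2182  0.0399  0.5369]
[220 185  20  71 837] col 118.66666666666667 [-45.3711 -34.9242  20.0534] [ 15.2154 -21.2822  51.6082] black 328 [-25.0794 -26.5208  45.8224] [-34.0235 -32.5819  27.864 ] [-19.0196 -22.2347  51.6082]
[] [[228.0045 201.6435]]
```

```bash
python3 - <<'E'
from h import *
np.set_printoptions(precision=1,suppress=True)
p=camera("wrist");o=get_obs();r=R.from_quat(o["tool_rot"]).as_matrix()
for z in (0,-10,-18.7,-30,-40):
    print(z,[proj(p,[o["eef_pos"]+r@(np.array([x,y,z])/1000)])[0] for x in (11,0,-11) for y in (-5,5)])
# depth of visible pads (left/right) in tool frame
C=(cloud(p)-o["eef_pos"])@r*1000
for v in range(236,300,8):
    row=[(u,C[v,u].round(1)) for u in range(225,336,5) if p["range_z"][v,u]>0 and C[v,u,2]<12 and abs(C[v,u,1])<45]
    print(v,row[:12:2])
print(o["grip_width"])
E
```

```text
0 [array([268.5, 221.5]), array([287.1, 221.5]), array([268.7, 240.6]), array([287. , 240.6]), array([268.8, 259.1]), array([286.8, 259.1])]
-10 [array([267.9, 227.7]), array([287.5, 227.7]), array([268.1, 247.8]), array([287.4, 247.8]), array([268.3, 267.2]), array([287.3, 267.2])]
-18.7 [array([267.3, 233.8]), array([287.9, 233.8]), array([267.5, 254.8]), array([287.8, 254.8]), array([267.7, 275. ]), array([287.6, 275. ])]
-30 [array([266.4, 242.7]), array([288.6, 242.6]), array([266.6, 265. ]), array([288.4, 265. ]), array([266.9, 286.4]), array([288.2, 286.4])]
-40 [array([265.5, 251.6]), array([289.2, 251.6]), array([265.8, 275.3]), array([289. , 275.3]), array([266.1, 298. ]), array([288.8, 298. ])]
236 []
244 [(240, array([ 11.7, -16.5, -33.2])), (250, array([ 11.7, -12.1, -33.2])), (315, array([ 11.6,  16.6, -33. ]))]
252 [(235, array([ 12. , -17.5, -42.7])), (245, array([ 11.9, -13.4, -42.3])), (310, array([ 10.3,  13.9, -38.8])), (320, array([ 11.6,  17.8, -41.7]))]
260 [(225, array([  7.4, -22.2, -40.4])), (235, array([ 11.5, -16.7, -49.3])), (245, array([ 11.9, -12.6, -50
[... 343 characters left out ...]
]
276 [(225, array([ 11.9, -18.4, -63.2])), (235, array([ 11.9, -14.8, -63.3])), (245, array([  8. , -12.1, -55.9])), (310, array([  0.9,  13.8, -42.5])), (320, array([ 11.8,  15.2, -63.2])), (330, array([ 11.4,  18.9, -62.3]))]
284 [(225, array([ 13.1, -17.1, -71. ])), (235, array([  9.7, -14.7, -65.1])), (245, array([  5.3, -12.1, -57.1])), (310, array([ -2.4,  13.8, -43.2])), (320, array([  9.2,  15.2, -64.1])), (330, array([ 12.9,  17.6, -70.7]))]
292 [(225, array([ 12.6, -16.5, -75.3])), (235, array([  7.2, -14.6, -66.1])), (245, array([  3., -12., -59.])), (310, array([ -6.4,  13.9, -42.9])), (320, array([  6. ,  15.3, -64.1])), (330, array([ 12.7,  17. , -75.4]))]
0.026129863538385412
```

The depth picture shows the pad tips about 31 mm behind the reported TCP, so the first tab grip closed above the tab, and the tray was held only by the top of its rib. I correct the offset and go lower in force-checked steps.

```bash
sed -i 's/^GP=.*/GP=0.045/' h.py; python3 - <<'E'
from h import *
T=tcp(-26,-28,37);print(T)
rowsto([T+[0,0,.06],T+[0,0,.03],T]);go(T,86.4)
E
```

```text
[ 0.46330614 -0.27916929  0.04454294]
[-0.19 -3.97  7.19]
[-0.19 -3.97 10.19]
[-0.2  -3.98 13.19]
t 17.02 yaw 86.52 slide [-0.2  -3.98 13.19] spin 0.1
```

Call:
arm_command(
  slide=[
    [-0.1, -4, 4],
    [-0.1, -4, 9],
    [-0.1, -4, 10],
    [-0.1, -4, 10.6],
    [-0.1, -4, 11.2],
  ],
  spin=[0, 0, 0, 0, 0],
)

```text
clock: 17.65
eef_pos: [0.4646, -0.2799, 0.0671]
tool_rot: [0.03, 1.0, -0.001, 0.001]
ft_force: [-0.2, -0.6, 0.7]
grip_width: 0.0262
grasp_force: 0.0
```

```bash
python3 - <<'E'
from h import *
o=get_obs();print(o["eef_pos"],o["ft_force"]);go(tcp(-26,-28,37),86.4)
p=camera("wrist");C=cloud(p);r=R.from_quat(o["tool_rot"]).as_matrix();E=(C-o["eef_pos"])@r*1000;g=p["pixels"].mean(2)
m=(p["range_z"]>0)&(abs(E[...,1])<12)&(g<60)&(E[...,2]<-5);n,lab,st,ce=cv2.connectedComponentsWithStats(m.astype(np.uint8))
for i in range(1,n):
    if st[i,4]>60: print(st[i],E[lab==i].min(0),E[lab==i].max(0))
E
```

```text
[ 0.46458687 -0.27988674  0.06709137] [-0.18982531 -0.59216539  0.66840831]
t 17.65 yaw 86.56 slide [0.14 0.07 2.25] spin 0.2
[269 236  22  35 713] [ -6.80288618  -4.10081933 -37.29921942] [ 13.46684612   5.60926972 -21.56900768]
[ 200  309  151  111 9130] [   7.42234563  -11.99723912 -128.66145848] [ 21.99698201  11.99998566 -87.81032082]
```

Call:
arm_command(
  slide=[
    [0.1, 0.1, 0.6],
    [0.1, 0.1, 1.1],
    [0.1, 0.1, 1.6],
    [0.1, 0.1, 2.0],
    [0.1, 0.1, 2.0],
  ],
  spin=[0, 0, 0, 0, 0],
)

```text
clock: 18.32
eef_pos: [0.4619, -0.278, 0.0452]
tool_rot: [0.03, 1.0, 0.0, -0.0]
ft_force: [0.3, 0.6, 0.1]
grip_width: 0.0261
grasp_force: 0.0
```

Call:
arm_command(
  slide=[
    [0, 0, 0],
    [0, 0, 0],
    [0, 0, 0],
    [0, 0, 0],
    [0, 0, 0],
  ],
  spin=[0, 0, 0, 0, 0],
  jaw=0.5,
)

```text
clock: 18.95
eef_pos: [0.4621, -0.2785, 0.0457]
tool_rot: [0.03, 1.0, -0.0, -0.0]
ft_force: [-1.4, -0.9, -0.8]
grip_width: 0.0087
grasp_force: 61.4
```

```bash
python3 - <<'E'
from h import *
o=get_obs();q=todeck(o["eef_pos"]+[0,0,GP]);print(o["eef_pos"],o["ft_force"],o["ft_torque"],q)
r=R.from_quat(o["tool_rot"]).as_matrix();v=q[[0,2]]-[34,26];L=np.hypot(*v);f0=np.arctan2(v[1],v[0])
for th in np.arange(.1,.96,.1):
    f=f0-th;X=tcp(34+L*np.cos(f),q[1],26+L*np.sin(f));print(round(th,2),np.round(r.T@(X-o["eef_pos"])*100,2))
E
```

```text
[ 0.46213182 -0.27846221  0.04570561] [-1.39743119 -0.8523686  -0.77344946] [-0.39511433  0.2253453  -0.01598987] [-26.4720999  -27.3680495   38.61510568]
0.1 [ 0.16  0.   -0.6 ]
0.2 [ 0.27 -0.   -1.2 ]
0.3 [ 0.31 -0.   -1.82]
0.4 [ 0.29 -0.   -2.44]
0.5 [ 0.21 -0.   -3.05]
0.6 [ 0.07 -0.   -3.65]
0.7 [-0.14 -0.   -4.23]
0.8 [-0.39 -0.   -4.8 ]
0.9 [-0.71 -0.   -5.33]
```

Call:
arm_command(
  slide=[
    [0.08, 0, -0.3],
    [0.16, 0, -0.6],
    [0.22, 0, -0.9],
    [0.27, 0, -1.2],
    [0.3, 0, -1.5],
  ],
  spin=[0, 0, 0, 0, 0],
)

```text
clock: 19.58
eef_pos: [0.4553, -0.2773, 0.0582]
tool_rot: [0.031, 1.0, 0.001, -0.004]
ft_force: [-3.9, -3.1, -12.0]
grip_width: 0.0087
grasp_force: 60.2
```

```bash
python3 - <<'E'
from h import *
o=get_obs();q=todeck(o["eef_pos"]+[0,0,GP]);print(q,o["ft_torque"],np.degrees(0))
p=report();print("radius",np.hypot(*(q[[0,2]]-[34,26])),"th",np.arctan2(38.6-26,60.5)-0)
E
```

```text
[-26.19572845 -26.66070114  52.88587842] [-1.01300909  1.37016362 -0.15448971] 0.0
t 19.575 [ 0.4553 -0.2773  0.0582] F [ -3.9403  -3.0507 -11.9637] w 0.008742779354080103 gp deck [-26.1957 -26.6607  52.8859]
8974 normal in deck [-0.0442  0.0319  0.9985] pitch 32.4 roll 4.5 gp above top 33.7 ((7.501758575439453, -33.824440002441406), (151.0411834716797, 58.850555419921875), 84.56037139892578)
centre underside in deck [-17.5137   1.375    4.592 ]
radius 65.92705197366706 th 0.20532938258920322
```

The firm grip twists and lifts the tray (pitch 32.4°, Fz -12 N). I ease the jaw to just touch the tab and look.

Call:
arm_command(
  slide=[
    [0, 0, 0],
    [0, 0, 0],
    [0, 0, 0],
    [0, 0, 0],
    [0, 0, 0],
  ],
  spin=[0, 0, 0, 0, 0],
  jaw=0.96,
)

```text
clock: 20.25
eef_pos: [0.4591, -0.2778, 0.0606]
tool_rot: [0.03, 1.0, 0.0, -0.0]
ft_force: [-3.8, -1.3, -5.1]
grip_width: 0.0098
grasp_force: 21.1
```

```bash
python3 - <<'E'
from h import *
p=report()
C=cloud(p);o=get_obs();r=R.from_quat(o["tool_rot"]).as_matrix();E=(C-o["eef_pos"])@r*1000;g=p["pixels"].mean(2)
m=(p["range_z"]>0)&(abs(E[...,1])<9)&(g<60)&(E[...,2]<-5)&(E[...,2]>-75);n,lab,st,ce=cv2.connectedComponentsWithStats(m.astype(np.uint8))
for i in range(1,n):
    if st[i,4]>60: Q=C[lab==i];q=(Q-D)@Rd*1000;print(st[i],q.min(0),q.max(0),q.mean(0))
E
```

```text
t 20.25 [ 0.4591 -0.2778  0.0606] F [-3.8476 -1.3177 -5.0626] w 0.009783430358735842 gp deck [-21.6395 -26.9225  53.0746]
9638 normal in deck [-0.4499 -0.0239  0.8928] pitch 56.7 roll 3.0 gp above top -48.8 ((-2.4917125701904297, 5.174556732177734), (118.06087493896484, 17.835773468017578), 85.35772705078125)
centre underside in deck [  4.9043 -27.1772 105.4074]
[ 249  243   57  102 2487] [-38.2631 -35.9649  18.2352] [ -0.357  -17.9792  85.5298] [-18.1276 -26.3613  67.6744]
```

```bash
sed -i 's/&(C\[...,2\]>.05)/\&(abs(((C-D)@Rd)[...,2]-.016)<.012)\&(abs(((C-D)@Rd)[...,0])<.06)/; s/norm(C-g,axis=-1)<.14/norm(C-D,axis=-1)<.13/' h.py; python3 - <<'E'
from h import *
p=report()
E
```

```text
t 20.3 [ 0.4591 -0.2778  0.0607] F [-3.9577 -0.4922 -3.9832] w 0.0099913717208518 gp deck [-21.6182 -26.9329  53.0797]
12647 normal in deck [0.06   0.0113 0.9981] pitch 26.5 roll 2.5 gp above top 33.4 ((9.708366394042969, -20.791114807128906), (150.8467254638672, 63.08058547973633), 85.66867065429688)
centre underside in deck [-15.256    1.5256   4.9156]
```

Call:
arm_command(
  slide=[
    [0, 0, 0],
    [0, 0, 0],
    [0, 0, 0],
    [0, 0, 0],
    [0, 0, 0],
  ],
  spin=[0, 0, 0, 0, 0],
  jaw=1.0,
)

```text
clock: 20.98
eef_pos: [0.4594, -0.2781, 0.0608]
tool_rot: [0.03, 1.0, -0.0, 0.0]
ft_force: [-4.3, -1.6, -0.8]
grip_width: 0.0099
grasp_force: 9.9
```

```bash
python3 - <<'E'
from h import *
p=report();clip(p)
E
```

```text
t 20.975 [ 0.4594 -0.2781  0.0608] F [-4.317  -1.6432 -0.8331] w 0.009857063649634776 gp deck [-21.2622 -27.19    53.0427]
13008 normal in deck [0.0818 0.0027 0.9966] pitch 25.3 roll 1.9 gp above top 32.8 ((10.187406539916992, -20.482933044433594), (150.78855895996094, 63.00132369995117), 86.1485595703125)
centre underside in deck [-14.861    1.5614   5.4776]
[ 247  235   49  121 4118] col 53.333333333333336 [-44.9128 -34.9999  20.0547] [ 11.1738 -21.0072 104.9805] black 2351 [-17.0034 -28.9706  69.842 ] [-37.845  -34.9922  46.7049] [  2.0069 -21.0158 104.9805]
```

Call:
arm_command(
  slide=[
    [0, 0, 0],
    [0, 0, 0],
    [0, 0, 0],
    [0, 0, 0],
    [0, 0, 0],
  ],
  spin=[0, 0, 0, 0, 0],
  jaw=1.04,
)

```text
clock: 21.65
eef_pos: [0.4594, -0.278, 0.0606]
tool_rot: [0.03, 1.0, -0.0, 0.0]
ft_force: [-3.8, -2.5, -0.6]
grip_width: 0.0105
grasp_force: 7.2
```

```bash
python3 - <<'E'
from h import *
p=report()
E
```

```text
t 21.65 [ 0.4594 -0.278   0.0606] F [-3.7588 -2.5224 -0.646 ] w 0.01045272058993296 gp deck [-21.4253 -27.1221  52.9574]
12889 normal in deck [0.0775 0.0041 0.997 ] pitch 25.5 roll 2.0 gp above top 32.8 ((9.749580383300781, -20.73114776611328), (151.02456665039062, 62.732486724853516), 86.01006317138672)
centre underside in deck [-15.1707   1.653    5.3893]
```

Call:
arm_command(
  slide=[
    [0, 0, 0],
    [0, 0, 0],
    [0, 0, 0],
    [0, 0, 0],
    [0, 0, 0],
  ],
  spin=[0, 0, 0, 0, 0],
  jaw=1.4,
)

```text
clock: 22.32
eef_pos: [0.4594, -0.2779, 0.0607]
tool_rot: [0.03, 1.0, 0.0, 0.0]
ft_force: [1.0, -0.2, 0.6]
grip_width: 0.0141
grasp_force: 0.0
```

```bash
python3 - <<'E'
from h import *
p=report();clip(p);save(p,"w12.png")
E
```

```text
t 22.325 [ 0.4594 -0.2779  0.0607] F [ 1.0338 -0.1945  0.6002] w 0.014092793684270542 gp deck [-21.4146 -27.0068  52.9701]
12966 normal in deck [-0.0002  0.0001  1.    ] pitch 30.0 roll 2.1 gp above top 38.4 ((9.345630645751953, -17.341690063476562), (150.47415161132812, 66.27509307861328), 86.02942657470703)
centre underside in deck [-15.1113   2.0338   0.5525]
[263 231  27  11 222] col 186.16666666666669 [-48.1662 -34.9986  20.0028] [-42.6324 -21.2066  22.6816] black 0 0 0 0
[ 253  243   40  113 2848] col 54.333333333333336 [-38.1931 -34.9953  21.9885] [ 11.6182 -21.0352  81.6625] black 1480 [-22.6446 -29.5915  60.6115] [-38.0616 -34.9944  40.4214] [ -2.9764 -21.0352  81.6625]
[247 302   5  49 136] col 19.0 [-14.2577 -34.9982  88.7413] [ -1.3936 -34.3898 104.3052] black 136 [ -8.2905 -34.6653  98.3549] [-14.2577 -34.9982  88.7413] [ -1.3936 -34.3898 104.3052]
```

Call:
arm_command(
  slide=[
    [0, 0, 0],
    [0, 0, -3],
    [0, 0, -6],
    [0, 3, -8],
    [0, 3, -8],
  ],
  spin=[0, 0, 0, 0, 0],
  jaw=2.0,
)

```text
clock: 23.0
eef_pos: [0.4623, -0.2475, 0.1426]
tool_rot: [0.029, 1.0, -0.001, 0.002]
ft_force: [0.8, -0.2, -0.2]
grip_width: 0.0198
grasp_force: 0.0
```

```bash
python3 - <<'E'
from h import *
p=report();clip(p);save(p,"w12.png")
E
```

```text
t 23.0 [ 0.4623 -0.2475  0.1426] F [ 0.7853 -0.1697 -0.2455] w 0.019817752932651925 gp deck [ 20.3831   3.5338 123.395 ]
14199 normal in deck [ 0.0005 -0.0002  1.    ] pitch 29.9 roll 2.1 gp above top 108.9 ((5.876125335693359, -2.3944015502929688), (150.677001953125, 91.43995666503906), 86.0562744140625)
centre underside in deck [-2.5971  1.8447  0.5303]
[225 193  22  62 860] col 109.5 [-47.7802 -34.8785  20.0194] [ -0.3319 -21.0068  59.0942] black 397 [-25.2695 -25.1016  54.7593] [-33.1895 -30.807   37.4281] [-18.523  -21.0489  59.0942]
```

Tray is back home and the clip has gained about 0.15 rad. I retry by pinching only the tab's top few mm with a lighter grip, so the tab can pivot.

```bash
cat >> h.py <<'E'
TIP=.031
def tips(*v): return dk(*v)-[0,0,TIP]
E
python3 - <<'E'
from h import *
np.set_printoptions(precision=2,suppress=True)
p=camera("wrist");C=cloud(p);d=(C-D)@Rd*1000;g=p["pixels"].mean(2)
m=(p["range_z"]>0)&(g<70)&(abs(d[...,0]+24)<16)&(abs(d[...,1]+27)<14)&(d[...,2]>30)&(d[...,2]<70);n,lab,st,ce=cv2.connectedComponentsWithStats(m.astype(np.uint8));i=1+np.argmax(st[1:,4]);Q=d[lab==i]
print(len(Q),Q.min(0),Q.max(0),Q.mean(0));w=(C[lab==i]);hi=w[w[:,2]>w[:,2].max()-.003];print("highest",todeck(hi.mean(0)),w[:,2].max())
m=(p["range_z"]>0)&(abs(d[...,0])<35)&(abs(d[...,1]-20)<14)&(d[...,2]>46)&(d[...,2]<60);print("rib top",d[m].mean(0),d[m].min(0),d[m].max(0))
yt=(Q[:,1].min()+Q[:,1].max())/2
T=tips(-20.2,yt,50.7);rowsto([T+[0,0,.03],T]);
r=R.from_quat(get_obs()["tool_rot"]).as_matrix();v=np.array([-17,54.])-[34,26];L=np.hypot(*v);f0=np.arctan2(v[1],v[0])
for th in np.arange(.1,.86,.1):
    f=f0-th;dl=np.array([34+L*np.cos(f),26+L*np.sin(f)])-[-17,54];print(round(.15+th,2),np.round(r.T@(Rd@[dl[0]/10,0,dl[1]/10]),2))
E
```

```text
400 [-33.19 -31.02  37.25] [-18.37 -20.51  59.3 ] [-25.22 -25.14  54.99]
highest [-21.62 -26.09  56.44] 0.11044014864589527
rib top [-10.55  20.42  48.92] [-23.67  15.73  46.04] [18.6  27.62 51.61]
[-0.23 -2.86  3.72]
[-0.23 -2.86  6.72]
0.25 [-0.02 -0.   -0.58]
0.35 [-0.09 -0.   -1.16]
0.45 [-0.22 -0.   -1.72]
0.55 [-0.41 -0.   -2.27]
0.65 [-0.65 -0.   -2.8 ]
0.75 [-0.95 -0.   -3.31]
0.85 [-1.29 -0.01 -3.78]
0.95 [-1.68 -0.01 -4.21]
```

Call:
arm_command(
  slide=[
    [0, -2.86, 1],
    [0, -2.86, 3.7],
    [0, -2.86, 5],
    [0, -2.86, 6.8],
    [0, -2.86, 6.8],
  ],
  spin=[0, 0, 0, 0, 0],
)

```text
clock: 23.72
eef_pos: [0.4577, -0.2758, 0.0707]
tool_rot: [0.03, 1.0, 0.001, -0.002]
ft_force: [0.0, 0.9, 0.0]
grip_width: 0.0195
grasp_force: 0.0
```

Call:
arm_command(
  slide=[
    [0, 0, 0],
    [0, 0, 0],
    [0, 0, 0],
    [0, 0, 0],
    [0, 0, 0],
  ],
  spin=[0, 0, 0, 0, 0],
  jaw=0.92,
)

```text
clock: 24.35
eef_pos: [0.459, -0.2774, 0.073]
tool_rot: [0.031, 1.0, -0.001, -0.0]
ft_force: [-2.9, -4.3, -1.4]
grip_width: 0.0095
grasp_force: 13.1
```

Call:
arm_command(
  slide=[
    [0, 0, -0.4],
    [0, 0, -0.8],
    [-0.1, 0, -1.2],
    [-0.2, 0, -1.6],
    [-0.3, 0, -2.0],
  ],
  spin=[0, 0, 0, 0, 0],
)

```text
clock: 24.98
eef_pos: [0.4623, -0.2772, 0.093]
tool_rot: [0.03, 1.0, -0.0, 0.0]
ft_force: [-2.2, -3.3, -1.3]
grip_width: 0.0094
grasp_force: 12.6
```

```bash
python3 - <<'E'
from h import *
p=report();save(p,"w13.png")
E
```

```text
t 24.975 [ 0.4623 -0.2772  0.093 ] F [-2.169  -3.3468 -1.2856] w 0.009414037602875815 gp deck [ -2.7298 -26.1469  79.573 ]
13612 normal in deck [0.0003 0.0045 1.    ] pitch 29.9 roll 2.4 gp above top 64.6 ((15.607269287109375, -11.697113037109375), (150.94125366210938, 89.17474365234375), 85.31123352050781)
centre underside in deck [-3.6816  2.2705  0.8517]
```

Call:
arm_command(
  slide=[
    [-0.2, 0, -0.45],
    [-0.45, 0, -0.9],
    [-0.7, 0, -1.35],
    [-1.0, 0, -1.75],
    [-1.3, 0, -2.1],
  ],
  spin=[0, 0, 0, 0, 0],
)

```text
clock: 25.65
eef_pos: [0.4747, -0.2779, 0.114]
tool_rot: [0.03, 1.0, -0.0, -0.001]
ft_force: [-4.5, -4.5, 0.7]
grip_width: 0.009
grasp_force: 12.0
```

```bash
python3 - <<'E'
from h import *
p=report();q=todeck(get_obs()["eef_pos"]+[0,0,TIP+.004]);print(q)
E
```

```text
t 25.65 [ 0.4747 -0.2779  0.114 ] F [-4.5047 -4.4545  0.704 ] w 0.009021583056484605 gp deck [ 18.5215 -26.0245  91.5156]
16227 normal in deck [0.0024 0.0051 1.    ] pitch 29.8 roll 2.4 gp above top 76.5 ((9.881175994873047, -7.66595458984375), (153.5792999267578, 89.4604721069336), 89.28446960449219)
centre underside in deck [-1.8473  2.6146  0.9229]
[ 14.3855 -26.1216  82.9567]
```

Call:
arm_command(
  slide=[
    [0, 0, 0],
    [0, 0, 0],
    [0, 0, -2],
    [0, 0, -5],
    [0, 0, -8],
  ],
  spin=[0, 0, 0, 0, 0],
  jaw=2.6,
)

```text
clock: 26.32
eef_pos: [0.4756, -0.2767, 0.1944]
tool_rot: [0.03, 1.0, 0.001, 0.0]
ft_force: [0.4, -0.5, 0.5]
grip_width: 0.0262
grasp_force: 0.0
```

```bash
python3 - <<'E'
from h import *
p=report();save(p,"w14.png");C=cloud(p);d=(C-D)@Rd*1000;g=p["pixels"].mean(2)
m=(p["range_z"]>0)&(g<70)&(abs(d[...,0]-5)<40)&(abs(d[...,1]+27)<14)&(d[...,2]>30)&(d[...,2]<100);n,lab,st,ce=cv2.connectedComponentsWithStats(m.astype(np.uint8));i=1+np.argmax(st[1:,4]);Q=d[lab==i]
print(len(Q),Q.min(0),Q.max(0),Q.mean(0));go([.486,.0173,.16],84.4)
E
```

```text
t 26.325 [ 0.4756 -0.2767  0.1944] F [ 0.4339 -0.5044  0.4776] w 0.026208672241675512 gp deck [ 59.3735 -24.765  160.7018]
12470 normal in deck [0.0002 0.0002 1.    ] pitch 29.9 roll 2.1 gp above top 146.2 ((-0.7062950134277344, -4.689201354980469), (150.46836853027344, 92.49691772460938), 85.98789978027344)
centre underside in deck [-2.0811  2.1628  0.5413]
460 [-11.6215 -31.6584  64.4622] [ 12.4778 -20.5218  91.856 ] [  2.1679 -25.9076  86.117 ]
t 26.38 yaw 86.58 slide [ 0.96 29.53  3.84] spin 2.2
```

Call:
arm_command(
  slide=[
    [0.5, 6, 0],
    [1, 12, 1],
    [1, 18, 2],
    [1, 24, 3],
    [1, 29.5, 3.8],
  ],
  spin=[0, 0, 1, 2, 2.2],
  jaw=2.6,
)

```text
clock: 27.0
eef_pos: [0.4829, 0.0202, 0.1553]
tool_rot: [0.049, 0.999, 0.001, 0.0]
ft_force: [0.5, -0.2, 0.1]
grip_width: 0.0256
grasp_force: 0.0
```

Call:
arm_command(
  slide=[
    [0, 0, 1],
    [0, 0, 2],
    [0, 0, 3],
    [0, 0, 3],
    [0, 0, 3],
  ],
  spin=[0, 0, 0, 0, 0],
)

```text
clock: 27.62
eef_pos: [0.4833, 0.0166, 0.1258]
tool_rot: [0.05, 0.999, 0.0, 0.0]
ft_force: [0.2, -0.2, 0.7]
grip_width: 0.0264
grasp_force: 0.0
```

```bash
python3 - <<'E'
from h import *
np.set_printoptions(precision=4,suppress=True)
p=camera("wrist");save(p,"w15.png");C=cloud(p);print(get_obs()["eef_pos"])
for zl,zh in ((.026,.038),(.002,.009)):
    m=(p["range_z"]>0)&(C[...,2]>zl)&(C[...,2]<zh)&(abs(C[...,0]-.49)<.05)&(C[...,1]>-.01)&(C[...,1]<.13);n,lab,st,ce=cv2.connectedComponentsWithStats(m.astype(np.uint8))
    for i in range(1,n):
        if st[i,4]>150: P=C[lab==i];print(zl,st[i],P.mean(0),cv2.minAreaRect(P[:,:2].astype(np.float32)*1000))
E
```

```text
[0.4835 0.0168 0.126 ]
0.026 [276 177  13  44 521] [0.4839 0.0195 0.0326] ((484.9323425292969, 19.339126586914062), (9.90364933013916, 36.2142448425293), 84.55108642578125)
0.002 [ 273  157  127   65 6873] [0.487  0.0712 0.005 ] ((488.300048828125, 67.95478820800781), (111.32157897949219, 56.505775451660156), 86.15453338623047)
```

```bash
python3 - <<'E'
from h import *
T=np.array([.4851,.0193,-.006]);go(T+[0,0,.03],85.6);go(T,85.6)
E
```

```text
t 27.68 yaw 84.25 slide [-0.13  0.27 10.2 ] spin -1.3
t 27.68 yaw 84.25 slide [-0.12  0.27 13.2 ] spin -1.3
```

Call:
arm_command(
  slide=[
    [-0.1, 0.3, 5],
    [-0.1, 0.3, 9],
    [-0.1, 0.3, 10.2],
    [-0.1, 0.3, 10.2],
    [-0.1, 0.3, 10.2],
  ],
  spin=[-1.3, -1.3, -1.3, -1.3, -1.3],
)

```text
clock: 28.3
eef_pos: [0.4862, 0.0204, 0.0253]
tool_rot: [0.038, 0.999, 0.0, 0.002]
ft_force: [-0.5, 0.7, 0.1]
grip_width: 0.0257
grasp_force: 0.0
```

```bash
python3 - <<'E'
from h import *
o=get_obs();print(o["eef_pos"],o["ft_force"]);T=np.array([.4851,.0193,-.006]);go(T,85.6)
p=camera("wrist");C=cloud(p);m=(p["range_z"]>0)&(C[...,2]>.026)&(C[...,2]<.038)&(abs(C[...,0]-.485)<.03)&(abs(C[...,1]-.02)<.012);P=(C[m]-o["eef_pos"])@R.from_quat(o["tool_rot"]).as_matrix()*1000;print(len(P),P.min(0),P.max(0))
E
```

```text
[0.48618487 0.02039782 0.02532089] [-0.52563835  0.70760021  0.10136966]
t 28.30 yaw 85.63 slide [ 0.11 -0.12  3.13] spin 0.0
1239 [-16.289847    -6.24551623  -9.72523329] [19.68120082  3.74235778 -0.82056302]
```

Call:
arm_command(
  slide=[
    [0.1, -0.1, 1],
    [0.1, -0.1, 2],
    [0.1, -0.1, 3],
    [0.1, -0.1, 3],
    [0.1, -0.1, 3],
  ],
  spin=[0, 0, 0, 0, 0],
)

```text
clock: 28.98
eef_pos: [0.4833, 0.0195, -0.0065]
tool_rot: [0.038, 0.999, -0.0, -0.0]
ft_force: [1.4, -0.4, 0.2]
grip_width: 0.0263
grasp_force: 0.0
```

Call:
arm_command(
  slide=[
    [0, 0, 0],
    [0, 0, 0],
    [0, 0, 0],
    [0, 0, 0],
    [0, 0, 0],
  ],
  spin=[0, 0, 0, 0, 0],
  jaw=0.8,
)

```text
clock: 29.6
eef_pos: [0.4837, 0.0195, -0.006]
tool_rot: [0.038, 0.999, 0.0, 0.0]
ft_force: [-0.7, 0.3, 4.2]
grip_width: 0.0087
grasp_force: 38.9
```

Call:
arm_command(
  slide=[
    [0, 0, -1.5],
    [0, 0, -6],
    [0, 0, -12],
    [0, 0, -18],
    [0, 0, -20.5],
  ],
  spin=[0, 0, 0, 0, 0],
)

```text
clock: 30.22
eef_pos: [0.485, 0.0195, 0.2033]
tool_rot: [0.038, 0.999, 0.0, 0.003]
ft_force: [0.7, -0.0, -2.8]
grip_width: 0.0089
grasp_force: 38.5
```

```bash
cat >> h.py <<'E'
OFF=np.array([-2,1.8,.5])  # tray in my deck frame, mm
def plate_level(py,lift=3.5,x=14):
    E=dk(x+OFF[0]+2-2,py,14+OFF[2]+lift); h=np.array([np.cos(np.radians(-3.8)),np.sin(np.radians(-3.8)),0]);l=np.array([-h[1],h[0],0])
    return E-.028*h   # plate origin, level
def tcp_plate(o,q):  # q: plate->tip vector in mm (plate axes, level)
    h=np.array([np.cos(np.radians(-3.8)),np.sin(np.radians(-3.8)),0]);l=np.array([-h[1],h[0],0])
    return o+h*q[0]/1000+l*q[1]/1000+np.array([0,0,q[2]/1000])
E
python3 - <<'E'
from h import *
np.set_printoptions(precision=2,suppress=True)
o=get_obs();r=R.from_quat(o["tool_rot"]).as_matrix();p=camera("wrist");C=(cloud(p)-o["eef_pos"])@r*1000
m=(p["range_z"]>0)&(C[...,2]<8)&(C[...,2]>-15)&(abs(C[...,0])<40)&(C[...,1]>8)&(C[...,1]<130)
P=C[m];a=np.median(P,0);P=P[abs(P[:,2]-a[2])<8]
n=np.linalg.svd(P-P.mean(0),full_matrices=False)[2][2];n*=-np.sign(n[2]);print(o["eef_pos"],len(P),P.mean(0),P.min(0),P.max(0),"normal tool",n)
print(cv2.minAreaRect(P[:,:2].astype(np.float32)))
m=(p["range_z"]>0)&(C[...,2]<-20)&(C[...,2]>-36)&(abs(C[...,0])<22)&(abs(C[...,1])<5);Q=C[m];print("rib?",len(Q),Q.min(0),Q.max(0))
E
```

```text
[0.48 0.02 0.2 ] 16520 [  3.07  59.58 -10.84] [-29.96   8.01 -13.15] [ 27.23 103.9   -6.83] normal tool [ 0.  0. -1.]
((-1.3796348571777344, 55.95337677001953), (95.86933898925781, 57.171024322509766), 89.9653549194336)
rib? 246 [ 11.57  -4.81 -35.95] [ 17.22   4.99 -20.11]
```

```bash
python3 - <<'E'
from h import *
np.set_printoptions(precision=4,suppress=True)
q=(-1.4,-48.4,-5.9)
for py,l in ((-165,60),(-165,6),(-43,6),(-43,0)):
    t=tcp_plate(plate_level(py,l,16),q);print(py,l,t);go(t,86.4)
E
```

```text
-165 60 [ 0.438  -0.4632  0.1361]
t 30.27 yaw 85.63 slide [  1.17 -48.51   6.86] spin -0.8
-165 6 [ 0.465  -0.4649  0.0894]
t 30.27 yaw 85.63 slide [ -1.48 -48.47  11.56] spin -0.8
-43 6 [ 0.4726 -0.3432  0.0894]
t 30.27 yaw 85.63 slide [ -1.32 -36.28  11.57] spin -0.8
-43 0 [ 0.4756 -0.3434  0.0842]
t 30.27 yaw 85.63 slide [ -1.61 -36.27  12.1 ] spin -0.8
```

Call:
arm_command(
  slide=[
    [0, -6, 0],
    [0, -12, 0],
    [-0.5, -18, 0],
    [-1, -24, 0],
    [-1.4, -30, 0],
  ],
  spin=[0, 0, 0, -0.4, -0.8],
)

```text
clock: 30.9
eef_pos: [0.4736, -0.2823, 0.1978]
tool_rot: [0.031, 1.0, 0.0, -0.001]
ft_force: [0.5, -0.3, -1.1]
grip_width: 0.0089
grasp_force: 38.6
```

Call:
arm_command(
  slide=[
    [0, -6, 0],
    [0, -12, 0],
    [0, -17, 0],
    [0, -18.5, 3],
    [0, -18.5, 6],
  ],
  spin=[0, 0, 0, 0, 0],
)

```text
clock: 31.52
eef_pos: [0.4618, -0.4669, 0.1364]
tool_rot: [0.032, 0.999, 0.0, -0.001]
ft_force: [0.2, 0.3, -2.6]
grip_width: 0.0085
grasp_force: 38.6
```

```bash
python3 - <<'E'
from h import *
np.set_printoptions(precision=4,suppress=True)
q=(-1.4,-48.4,-5.9);o=get_obs();print(o["eef_pos"],o["ft_force"])
for py,l in ((-165,4),(-43,4)):
    t=tcp_plate(plate_level(py,l,16),q);go(t,86.4)
p=camera("wrist");save(p,"w16.png");C=cloud(p);d=(C-D)@Rd*1000
m=(p["range_z"]>0)&(abs(d[...,0])<80)&(abs(d[...,1]+26)<10)&(d[...,2]>26)&(d[...,2]<110);W=C[m];print("clip pts",len(W), d[m].min(0),d[m].max(0))
for xlo in np.arange(.43,.53,.01):
    k=(W[:,0]>xlo)&(W[:,0]<xlo+.01)
    if k.any(): print(round(xlo,3),W[k][:,2].min(),W[k][:,2].max(),k.sum())
E
```

```text
[ 0.4618 -0.4669  0.1364] [ 0.1513  0.2949 -2.6169]
t 31.52 yaw 86.28 slide [-0.41  0.22  4.88] spin -0.1
t 31.52 yaw 86.28 slide [-0.39 12.42  4.88] spin -0.1
clip pts 54 [ 25.9245 -35.9717  28.2306] [ 39.2089 -31.303   32.0138]
0.51 0.10906965149042508 0.11585978604472041 49
0.52 0.11270928260809913 0.11747163169824147 5
```

```bash
python3 - <<'E'
from h import *
np.set_printoptions(precision=4,suppress=True)
for n in ("scene","top"):
    p=camera(n);C=cloud(p);d=(C-D)@Rd*1000;r=p["range_z"]>0
    m=r&(abs(d[...,0]+5)<45)&(abs(d[...,1]+27)<12)&(d[...,2]>24)&(d[...,2]<105);print(n,m.sum(),p["intrinsics"][0,0])
    W=np.c_[d[m],C[m],p["pixels"][m].mean(1)];W=W[np.argsort(W[:,0])];print(W[::max(1,len(W)//16)].round(3))
E
```

```text
scene 170 401.04211767176014
[[-10.091 -26.737  77.127   0.457  -0.278   0.132  73.667]
 [ -5.42  -25.01   79.088   0.46   -0.276   0.136  43.667]
 [ -3.48  -31.944  71.974   0.465  -0.283   0.131  74.   ]
 [ -1.675 -37.343  51.574   0.476  -0.289   0.114 134.333]
 [ -0.261 -31.092  60.282   0.474  -0.283   0.123 111.333]
 [  1.271 -28.895  84.314   0.463  -0.28    0.144  41.   ]
 [  3.244 -29.499  83.066   0.466  -0.281   0.144  40.333]
 [  5.217 -29.023  80.838   0.468  -0.281   0.143  38.   ]
 [  7.197 -28.844  78.874   0.471  -0.281   0.142  47.333]
 [  9.179 -29.321  77.504   0.473  -0.281   0.142  69.667]
 [ 11.792 -29.126  47.263   0.491  -0.282   0.117 130.333]
 [ 14.609 -19.729  43.878   0.495  -0.273   0.116 142.667]
 [ 19.923 -29.575  40.162   0.501  -0.283   0.115 134.   ]
 [ 24.911 -19.7    34.361   0.509  -0.274   0.113 142.   ]
 [ 28.669 -38.742  24.564   0.516  -0.293   0.106  89.333]
 [ 32.548 -18.325  30.12    0.518  -0.273   0.113 112.   ]
 [ 36.196 -34.772  30.022   0.52   -0.29    0.115  87.667]]
top 121 439.13986769947104
[[ -9.261 -22.2    79.245   0.457  -0.27
[... 322 characters left out ...]
5 -28.93   91.75    0.462  -0.28    0.152  40.333]
 [  6.901 -25.27   49.28    0.486  -0.278   0.117 140.   ]
 [  8.201 -22.674  80.889   0.471  -0.274   0.145  59.   ]
 [  9.718 -33.049  48.2     0.488  -0.286   0.117 142.   ]
 [ 12.206 -24.351  83.723   0.473  -0.276   0.149  63.333]
 [ 18.397 -30.567  41.623   0.499  -0.284   0.116 139.   ]
 [ 25.168 -23.706  30.338   0.511  -0.278   0.109 141.667]
 [ 30.231 -20.723  29.033   0.516  -0.275   0.111 105.333]
 [ 32.001 -36.039  31.744   0.516  -0.291   0.114  65.   ]
 [ 34.08  -17.171  32.286   0.518  -0.272   0.116  67.667]
 [ 36.31  -28.051  29.11    0.521  -0.283   0.114 141.   ]
 [ 39.687 -17.839  24.142   0.527  -0.273   0.111 111.   ]]
```

Call:
arm_command(
  slide=[
    [-0.4, 0.2, 2.5],
    [-0.4, 0.2, 4.5],
    [-0.4, 0.2, 4.7],
    [-0.4, 0.2, 4.7],
    [-0.4, 0.2, 4.7],
  ],
  spin=[0, 0, 0, 0, 0],
)

```text
clock: 32.3
eef_pos: [0.4679, -0.4643, 0.0935]
tool_rot: [0.031, 1.0, -0.001, 0.001]
ft_force: [0.4, -0.2, -0.9]
grip_width: 0.0088
grasp_force: 38.6
```

```bash
python3 - <<'E'
from h import *
q=(-1.4,-48.4,-5.9);o=get_obs();print(o["eef_pos"],o["ft_force"])
for py,l in ((-165,4),(-43,4)): go(tcp_plate(plate_level(py,l,16),q),86.4)
p=camera("wrist");r=R.from_quat(o["tool_rot"]).as_matrix();C=(cloud(p)-o["eef_pos"])@r*1000
m=(p["range_z"]>0)&(C[...,2]<8)&(C[...,2]>-30)&(abs(C[...,0])<40)&(C[...,1]>8)&(C[...,1]<100)
P=C[m];a=np.median(P,0);P=P[abs(P[:,2]-a[2])<8]
n=np.linalg.svd(P-P.mean(0),full_matrices=False)[2][2];print(P.mean(0),"normal tool",n)
E
```

```text
[ 0.46791557 -0.46427955  0.09346645] [ 0.37771199 -0.23781586 -0.89428643]
t 32.30 yaw 86.45 slide [ 0.19 -0.08  0.58] spin 0.0
t 32.30 yaw 86.45 slide [ 0.18 12.12  0.56] spin 0.0
[  3.12071836  57.93417525 -10.71227389] normal tool [ 0.00297548  0.00366647 -0.99998885]
```

Call:
arm_command(
  slide=[
    [0, 1.5, 0.2],
    [0, 4.5, 0.2],
    [0, 7.5, 0.2],
    [0, 10, 0.2],
    [0, 12.1, 0.2],
  ],
  spin=[0, 0, 0, 0, 0],
)

```text
clock: 32.98
eef_pos: [0.4751, -0.3421, 0.0905]
tool_rot: [0.031, 1.0, -0.0, 0.001]
ft_force: [-0.1, 0.6, -1.5]
grip_width: 0.0085
grasp_force: 38.6
```

Call:
arm_command(
  slide=[
    [0, 0, 0],
    [0, 0, 0],
    [0, 0, 0],
    [0, 0, 0],
    [0, 0, 0],
  ],
  spin=[0, 0, 0, 0, 0],
)

```text
clock: 33.6
eef_pos: [0.4745, -0.3432, 0.0894]
tool_rot: [0.031, 1.0, 0.0, -0.0]
ft_force: [0.2, 0.0, -2.2]
grip_width: 0.0085
grasp_force: 38.6
```

```bash
cat >> h.py <<'E'
def pfit(p,lo=-60,hi=16,zmin=19,zmax=60):
    """plate top seen in deck frame, left part (y range)"""
    C=cloud(p);d=(C-D)@Rd*1000;g=p["pixels"].mean(2)
    m=(p["range_z"]>0)&(abs(d[...,0]+12)<45)&(d[...,1]>lo)&(d[...,1]<hi)&(d[...,2]>zmin)&(d[...,2]<zmax)
    return d[m]
E
python3 - <<'E'
from h import *
np.set_printoptions(precision=2,suppress=True)
q=(-1.4,-48.4,-5.9);o=get_obs();print(o["eef_pos"],o["ft_force"])
for l in (4,0): go(tcp_plate(plate_level(-43,l,16),q),86.4)
p=camera("wrist");save(p,"w17.png");C=cloud(p);r=R.from_quat(o["tool_rot"]).as_matrix();T=(C-o["eef_pos"])@r*1000
m=(p["range_z"]>0)&(T[...,2]<0)&(T[...,2]>-20)&(abs(T[...,0])<40)&(T[...,1]>8)&(T[...,1]<45)
P=T[m];n=np.linalg.svd(P-P.mean(0),full_matrices=False)[2][2];print(len(P),P.mean(0),P.min(0),P.max(0),"normal tool",n)
b=tcp(0,0,0)
for al in (30,25,20,15,10,5,0):
    a=np.radians(al);f=lambda a:np.array([-28*np.cos(a)+24*np.sin(a),28*np.sin(a)+24*np.cos(a)])
    dl=f(a)-f(np.pi/6);print(al,np.round(r.T@(Rd@[dl[0]/10,0,dl[1]/10]),2))
E
```

```text
[ 0.47 -0.34  0.09] [ 0.25  0.04 -2.2 ]
t 33.60 yaw 86.40 slide [ 0.08 -0.01  0.18] spin 0.0
t 33.60 yaw 86.40 slide [-0.12 -0.01  0.53] spin 0.0
5474 [  6.15  29.15 -10.88] [-28.47   8.   -12.88] [27.09 45.   -6.66] normal tool [ 0.  0. -1.]
30 [0. 0. 0.]
25 [ 0.2  -0.    0.25]
20 [ 0.37 -0.    0.52]
15 [ 0.53 -0.    0.81]
10 [ 0.65 -0.    1.1 ]
5 [ 0.75 -0.    1.41]
0 [ 0.82 -0.    1.72]
```

Call:
arm_command(
  slide=[
    [0, 0, 0.3],
    [0, 0, 0.55],
    [0.2, 0, 0.85],
    [0.35, 0, 1.1],
    [0.5, 0, 1.4],
  ],
  spin=[0, 0, 0, 0, 0],
)

```text
clock: 34.28
eef_pos: [0.4718, -0.3438, 0.0788]
tool_rot: [0.031, 1.0, -0.002, 0.003]
ft_force: [-1.2, 0.3, 12.6]
grip_width: 0.0086
grasp_force: 42.0
```

```bash
cat >> h.py <<'E'
def prep():
    np.set_printoptions(precision=2,suppress=True)
    o=get_obs();p=camera("wrist");C=cloud(p);r=R.from_quat(o["tool_rot"]).as_matrix();T=(C-o["eef_pos"])@r*1000
    m=(p["range_z"]>0)&(T[...,2]<10)&(T[...,2]>-30)&(abs(T[...,0])<40)&(T[...,1]>9)&(T[...,1]<45)
    d=((C-D)@Rd*1000)[m];w=C[m]
    rng=np.random.default_rng(0);best=(0,)
    for _ in range(300):
        a=d[rng.choice(len(d),3)];n=np.cross(a[1]-a[0],a[2]-a[0]);L=np.linalg.norm(n)
        if L<50: continue
        n/=L;k=abs((d-a[0])@n)<1
        if k.sum()>best[0]: best=(k.sum(),k)
    Q=d[best[1]];n=np.linalg.svd(Q-Q.mean(0),full_matrices=False)[2][2];n*=np.sign(n[2])
    print("t %.1f F"%o["clock"],o["ft_force"],"eef",o["eef_pos"]*1000,"plate top: n",n,"mean",Q.mean(0),"min",Q.min(0),"max",Q.max(0),len(Q));return p
E
python3 - <<'E'
from h import *
p=prep();report()
E
```

```text
t 34.3 F [-1.16  0.29 12.61] eef [ 471.82 -343.82   78.78] plate top: n [ 0.44 -0.04  0.9 ] mean [-18.87 -62.32  34.35] min [-37.6  -82.97  20.4 ] max [  9.17 -46.96  44.23] 4618
t 34.325 [ 0.4714 -0.3438  0.0785] F [-0.6193 -0.2326 11.0703] w 0.00867771798475081 gp deck [  1.5063 -91.9615  60.2983]
7274 normal in deck [0.0002 0.0019 1.    ] pitch 29.9 roll 2.2 gp above top 45.5 ((-4.605289459228516, -42.71540832519531), (145.38943481445312, 91.87418365478516), 85.86943817138672)
centre underside in deck [-2.0648 -0.0354  0.6319]
```

Call:
arm_command(
  slide=[
    [0, 0, 0],
    [0, 0, 0],
    [0.1, 0, 0.2],
    [0.2, 0, 0.4],
    [0.3, 0, 0.6],
  ],
  spin=[0, 0, 0, 0, 0],
  jaw=0.96,
)

```text
clock: 35.0
eef_pos: [0.4661, -0.3424, 0.0692]
tool_rot: [0.031, 1.0, -0.0, -0.0]
ft_force: [-2.9, -1.2, 4.1]
grip_width: 0.0098
grasp_force: 13.0
```

```bash
python3 - <<'E'
from h import *
p=prep()
E
```

```text
t 35.0 F [-2.87 -1.21  4.08] eef [ 466.15 -342.45   69.21] plate top: n [ 0.18 -0.01  0.98] mean [-25.73 -60.55  26.18] min [-42.91 -81.73  21.14] max [ -0.63 -45.99  30.08] 3702
```

Call:
arm_command(
  slide=[
    [-0.15, 0, -0.1],
    [-0.35, 0, -0.2],
    [-0.3, 0, 0.1],
    [-0.2, 0, 0.4],
    [-0.15, 0, 0.6],
  ],
  spin=[0, 0, 0, 0, 0],
)

```text
clock: 35.67
eef_pos: [0.468, -0.342, 0.0637]
tool_rot: [0.031, 1.0, 0.0, -0.0]
ft_force: [-5.6, 0.1, 7.6]
grip_width: 0.0096
grasp_force: 15.5
```

```bash
python3 - <<'E'
from h import *
p=prep()
E
```

```text
t 35.7 F [-5.57  0.12  7.56] eef [ 468.04 -341.99   63.66] plate top: n [ 0.01 -0.02  1.  ] mean [-27.46 -59.58  19.89] min [-47.56 -81.08  18.51] max [ -1.9  -45.41  21.61] 3723
```

Call:
arm_command(
  slide=[
    [0, 0, 0],
    [0, 0, 0],
    [0, 0, 0],
    [0, 0, -0.3],
    [0, 0, -1],
  ],
  spin=[0, 0, 0, 0, 0],
  jaw=1.8,
)

```text
clock: 36.35
eef_pos: [0.468, -0.3423, 0.0736]
tool_rot: [0.031, 1.0, 0.0, -0.0]
ft_force: [0.6, 0.1, -0.1]
grip_width: 0.0179
grasp_force: 0.0
```

Call:
arm_command(
  slide=[
    [0, 0, -3],
    [0, 0, -7],
    [0, 1, -11],
    [0, 2, -13],
    [0, 2, -13],
  ],
  spin=[0, 0, 0, 0, 0],
)

```text
clock: 36.98
eef_pos: [0.4707, -0.3229, 0.2063]
tool_rot: [0.031, 1.0, -0.001, 0.002]
ft_force: [-0.0, -0.3, -0.1]
grip_width: 0.0181
grasp_force: 0.0
```

```bash
python3 - <<'E'
from h import *
np.set_printoptions(precision=2,suppress=True)
o=get_obs();print(o["clock"],o["eef_pos"],o["ft_force"])
p=camera("wrist");save(p,"w18.png",crop=(100,80,460,350),s=2.2);C=cloud(p);d=(C-D)@Rd*1000;r=p["range_z"]>0
def box(n,x,y,z):
    m=r&(d[...,0]>x[0])&(d[...,0]<x[1])&(d[...,1]>y[0])&(d[...,1]<y[1])&(d[...,2]>z[0])&(d[...,2]<z[1]);Q=d[m];print(n,len(Q),Q.min(0),Q.max(0),Q.mean(0)) if len(Q) else print(n,0);return Q
box("plate rib top",(-50,30),(-110,-70),(43,56))
Q=box("plate flat",(-38,12),(-75,-45),(15,24));n=np.linalg.svd(Q-Q.mean(0),full_matrices=False)[2][2];print(n*np.sign(n[2]))
box("plate left flat",(-36,0),(-20,11),(15,24));box("tray rib top",(-40,40),(10,34),(46,56));box("tray left top",(-20,25),(35,45),(8,20))
box("tab",(-60,30),(-36,-16),(62,105))
E
```

```text
36.975 [ 0.47 -0.32  0.21] [-0.05 -0.29 -0.13]
plate rib top 492 [-30.8  -94.23  43.04] [  5.04 -84.3   49.06] [-12.22 -89.08  47.25]
plate flat 1715 [-37.95 -74.98  17.01] [ 12.   -45.02  21.85] [-12.68 -60.13  19.54]
[0. 0. 1.]
plate left flat 792 [-35.93 -19.91  17.11] [-0.01 10.96 21.73] [-18.61   0.56  19.54]
tray rib top 730 [-23.36  15.72  46.03] [20.32 28.07 51.4 ] [-0.88 21.2  49.09]
tray left top 333 [-19.31  35.09  12.63] [24.96 44.99 16.45] [ 6.39 41.45 14.62]
tab 519 [-13.11 -31.94  62.07] [ 12.29 -20.42  91.61] [  1.36 -26.93  84.44]
```

View pics/w18.png

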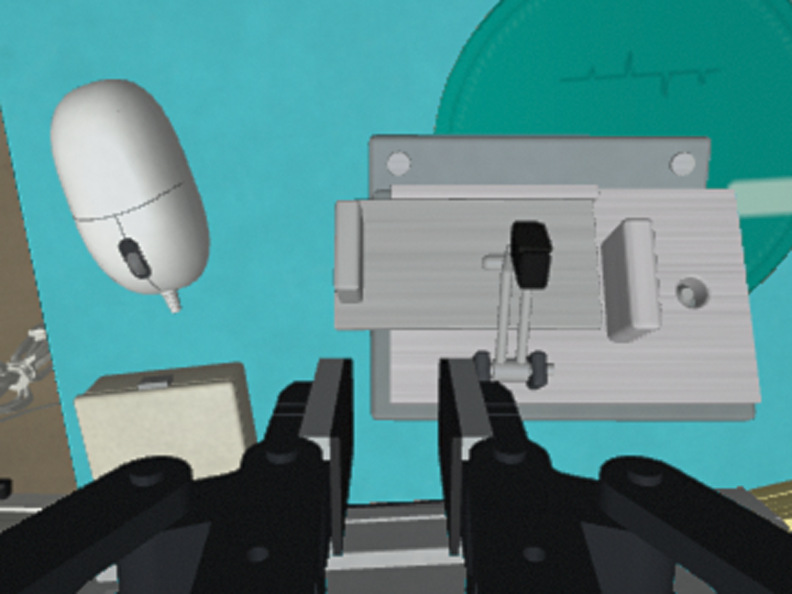

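Crop shows the plate lying flat in the bay beneath the raised clip, plate rib at left (348,250), left end against the tray rib (600,265), tab at (531,255). Cloud: plate ≈ (-11, -43, 14) mm of the tray. Now I push the tab down with closed fingers.

```bash
python3 - <<'E'
from h import *
y=dk(-20,-26.2,60)[1]
for z in (.160,.112,.109): go([.460,y,z-TIP],86.4)
E
```

```text
t 37.02 yaw 86.46 slide [1.28 4.52 7.54] spin 0.1
t 37.02 yaw 86.46 slide [ 1.29  4.52 12.34] spin 0.1
t 37.02 yaw 86.46 slide [ 1.29  4.52 12.64] spin 0.1
```

Call:
arm_command(
  slide=[
    [1.3, 4.5, 0],
    [1.3, 4.5, 3],
    [1.3, 4.5, 6],
    [1.3, 4.5, 7],
    [1.3, 4.5, 7.5],
  ],
  spin=[0, 0, 0, 0, 0],
  jaw=0,
)

```text
clock: 37.65
eef_pos: [0.4587, -0.2768, 0.1276]
tool_rot: [0.031, 1.0, 0.0, -0.001]
ft_force: [0.8, -0.0, 0.9]
grip_width: 0.0001
grasp_force: 0.0
```

Call:
arm_command(
  slide=[
    [0, 0, 1],
    [0, 0, 2],
    [0, 0, 3],
    [0, 0, 3.7],
    [0, 0, 4.2],
  ],
  spin=[0, 0, 0, 0, 0],
)

```text
clock: 38.28
eef_pos: [0.4591, -0.2767, 0.0861]
tool_rot: [0.031, 1.0, 0.0, -0.0]
ft_force: [-0.5, -0.8, -0.3]
grip_width: 0.0001
grasp_force: 0.2
```

```bash
python3 - <<'E'
from h import *
np.set_printoptions(precision=3,suppress=True)
o=get_obs();print(o["eef_pos"],o["ft_force"],o["ft_torque"]);report()
go([.460,dk(-20,-26.2,60)[1],.109-TIP],86.4)
E
```

```text
[ 0.459 -0.277  0.086] [-0.491 -0.826 -0.321] [0.009 0.054 0.017]
t 38.275 [ 0.4591 -0.2767  0.0861] F [-0.4906 -0.8255 -0.3212] w 0.00013508154877688836 gp deck [ -8.9999 -25.7868  75.1885]
13242 normal in deck [0.0042 0.0408 0.9992] pitch 29.6 roll 4.7 gp above top 57.2 ((16.030807495117188, -12.491859436035156), (174.1528778076172, 82.76069641113281), 84.7300033569336)
centre underside in deck [-6.7472 -9.6341  3.2596]
t 38.33 yaw 86.44 slide [-0.12 -0.04  0.76] spin 0.0
```

Call:
arm_command(
  slide=[
    [0, 0, 0.2],
    [0, 0, 0.4],
    [0, 0, 0.6],
    [0, 0, 0.7],
    [0, 0, 0.7],
  ],
  spin=[0, 0, 0, 0, 0],
)

```text
clock: 38.95
eef_pos: [0.4595, -0.277, 0.0814]
tool_rot: [0.031, 1.0, -0.0, 0.001]
ft_force: [-3.0, 1.6, 10.1]
grip_width: -0.0001
grasp_force: 4.7
```

```bash
python3 - <<'E'
from h import *
np.set_printoptions(precision=2,suppress=True)
o=get_obs();print(o["eef_pos"],o["ft_force"]);p=camera("wrist");C=cloud(p);d=(C-D)@Rd*1000;r=p["range_z"]>0;g=p["pixels"].mean(2)
m=r&(g<70)&(abs(d[...,0]+20)<25)&(abs(d[...,1]+26)<9)&(d[...,2]>25)&(d[...,2]<95);E=((C-o["eef_pos"])@R.from_quat(o["tool_rot"]).as_matrix())*1000
n,lab,st,ce=cv2.connectedComponentsWithStats(m.astype(np.uint8))
for i in range(1,n):
    if st[i,4]>30:Q=d[lab==i];print(st[i],Q.min(0),Q.max(0),"tool",E[lab==i].min(0),E[lab==i].max(0))
E
```

```text
[ 0.46 -0.28  0.08] [-2.99  1.61 10.14]
[267 235  22  92 951] [-33.24 -31.3   47.82] [  4.99 -21.03  94.97] tool [ -7.17  -5.27 -72.75] [ 12.46   5.   -14.53]
[254 254  10  26 171] [-22.77 -34.99  64.98] [-11.1  -30.97  94.84] tool [  6.85  -8.99 -65.69] [ 12.23  -4.97 -33.99]
[296 254   7  25  83] [-22.82 -19.1   64.47] [-11.47 -17.01  94.08] tool [  6.83   6.89 -64.86] [ 11.94   8.99 -33.54]
```

Call:
arm_command(
  slide=[
    [0, 0, -1],
    [0, 0, -4],
    [0, 0, -8],
    [0, 2, -12],
    [0, 2, -12],
  ],
  spin=[0, 0, 0, 0, 0],
)

```text
clock: 39.62
eef_pos: [0.4628, -0.2572, 0.2038]
tool_rot: [0.03, 1.0, -0.002, 0.004]
ft_force: [0.1, 0.7, -0.3]
grip_width: 0.0001
grasp_force: 0.0
```

```bash
cat >> h.py <<'E'
def final():
    np.set_printoptions(precision=2,suppress=True)
    p=camera("wrist");C=cloud(p);d=(C-D)@Rd*1000;r=p["range_z"]>0;g=p["pixels"].mean(2)
    def box(n,x,y,z,k=None):
        m=r&(d[...,0]>x[0])&(d[...,0]<x[1])&(d[...,1]>y[0])&(d[...,1]<y[1])&(d[...,2]>z[0])&(d[...,2]<z[1])
        if k is not None: m&=k
        Q=d[m];print(n,len(Q),Q.min(0),Q.max(0),Q.mean(0)) if len(Q) else print(n,0);return Q
    box("plate rib top",(-50,30),(-110,-70),(43,56))
    Q=box("plate flat",(-38,12),(-75,-45),(15,24));n=np.linalg.svd(Q-Q.mean(0),full_matrices=False)[2][2];print(n*np.sign(n[2]))
    box("plate left flat",(-36,0),(-20,11),(15,24));box("tray rib top",(-40,40),(10,34),(46,56));box("tray left top",(-20,25),(35,45),(8,20))
    box("tab black",(-60,40),(-40,-10),(28,105),g<70)
    T=box("tab top",(-60,40),(-36,-16),(48,105),g<70)
    print("wire");box("w",(-15,25),(-36,-16),(26,60),g>70);return p
E
python3 - <<'E'
from h import *
p=final();save(p,"w19.png",crop=(100,80,460,350),s=2.2)
o=get_obs();print(o["clock"],o["eef_pos"],o["ft_force"])
E
```

```text
plate rib top 524 [-30.51 -94.75  43.04] [  4.91 -83.72  49.42] [-12.32 -88.41  46.95]
plate flat 1711 [-37.99 -74.98  17.45] [ 11.51 -45.01  21.83] [-12.71 -59.97  19.53]
[-0.  0.  1.]
plate left flat 1218 [-35.97 -19.98  17.03] [-0.52 10.74 23.88] [-17.96  -4.16  19.61]
tray rib top 726 [-23.15  16.05  46.09] [20.05 27.96 51.47] [-0.79 21.84 49.04]
tray left top 526 [-19.99  35.01  11.88] [24.97 44.96 16.49] [ 2.86 39.99 14.54]
tab black 315 [-32.84 -39.46  28.69] [ 38.42 -20.53  57.83] [-11.73 -27.72  48.45]
tab top 214 [-32.82 -30.3   48.99] [-18.2  -20.53  57.83] [-24.8  -25.42  55.23]
wire
w 421 [-14.99 -35.01  26.  ] [ 24.78 -16.02  31.2 ] [  5.48 -25.64  27.78]
39.675 [ 0.46 -0.26  0.2 ] [ 0.19 -0.12 -0.37]
```

```bash
python3 -c "
from workcell import *
print(job_done())"
```

```text
the job is handed in; nothing more can be done
None
```

The job is handed in at about 40 s of the 72 s; the verdict was not shown. By my last measurements the tray is home on the pegs, the plate lies flat in the bay at about (-11, -43) mm of the tray, and the clip's foot is down on it at about 0.11 rad.

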